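# Load the engraver's tray and pin it home

### The job

Lay every copper finial that is on the bench in the aluminium tray. Then turn the tray end for end, so that its tapered nose leads, slide it with its load under the rails of the engraver's loading slide until its wide tail bar meets the rail mouths, then take the locating pin from its stand and slide its tip across the lock plate behind the tray until it drops into the blind hole and stands there, locking the tray in. Only then throw the engraver's start lever fully over, and leave everything else on the bench alone and keep the tray level.

Things in the scene. Friction and masses are not known exactly. Their poses are not given: they have to be found in the camera images.
- dock: Grey bench engraver (240 mm wide, 150 mm high, housing from x = +105 mm) with an open-topped loading slide, fixed. Origin at table height, exactly below the tray's origin when the tray is fully home; local +x is the way the tray slides in, z up. Flat slide bed 30 mm above the origin, from x = -102 to +105 mm.
- rail_mouth (a point): On the bed midway between the open mouths of the two rails, at dock x = -88 mm; the rails run from here along dock x to +105 mm. 126 mm is free between their side walls, 104 mm between the lips over the tray's flanges (lip underside 11 mm, top 19 mm, rail tops 24 mm above the bed): the tray goes in only from the mouths.
- lock_line (a point): Point at dock x = -114 mm, y = 0 on the top (28 mm above dock origin) of the steel lock plate, dock x -142 to -102 mm, 104 mm long along dock y, shifted up to 20 mm along y from start to start. Its one blind hole, unmarked, 14 mm wide, 20 mm deep, is centred at this x, at an unknown dock y from -20 to +20 mm: 14 mm behind the tail of a home tray.
- tray: Low aluminium tray, loose, 0.35 kg, 200 mm long; origin at the centre of its underside, +x towards the nose, z up. Floor 6 mm thick, 120 mm wide; it projects as a 12 mm flange beyond the side walls. Walls' tops 18 mm above the underside; inside x -88 to +92, y -44 to +44 mm. Starts on the table with its tail towards the engraver.
- tray_nose (a point): Middle of the tray's nose edge, at tray x = +100 mm, 3 mm above the underside; the nose tapers over its last 25 mm from 120 to 96 mm wide and fits between the rails.
- tray_tail (a point): Middle of the top of the steel cross bar that closes the tray's tail, at tray x = -94 mm: 12 mm thick, 156 mm wide, 22 mm high, too wide for the rails. Its front face (tray x = -88 mm) meets the rail mouths when the tray is home.
- tray_grip (a point): Middle of the top of the dark wooden grip block at the tray's centre, 71 mm above the underside; the block is 40 mm long (tray x) and 16 mm wide (tray y), 65 mm high. It can be gripped across the 16 mm or across the 40 mm.
- pin: Locating pin, loose, 0.09 kg, 90 mm long; origin at the centre of its lower tip, z along it to the head. Round steel shaft 12 mm wide, 60 mm long, tip coned over 3 mm to an 8 mm flat; above it a brass head 22 x 22 mm square (sides along local x, y), 30 mm high. Starts upright in its stand, tip 10 mm above the table.
- lever (a joint): Start lever on the engraver's top: 0 = off (leaning towards the slide, dock -x), 1.0 rad = fully on, thrown the whole way towards dock +x; it starts between 0 and 0.15 and stays where it is left; pushing takes about 1 N. Pivot at dock x = 160 mm, y = 0, 172 mm above the dock's origin, axis along dock y; at 0 it leans 0.5 rad from upright.
- lever_tip (a point): Centre of the black ball, 26 mm wide, on the end of the start lever, 80 mm from its pivot; 10 mm wide steel rod below it.
- stand: Fixed wooden stand of the pin, 56 x 56 x 40 mm, with a 15 mm hole 30 mm deep in the middle; origin at the centre of its underside.
- finial0: Hollow copper finial, loose, 0.08 kg: a 28 x 28 mm square bar 60 mm long, lying, with one end pointed like a gable; origin about at its centre (14 mm above what it lies on), local x along its length towards the point (x = -30 to +30 mm). Three or all four of the finials are there; one may be absent.
- finial1: Hollow copper finial, loose, 0.08 kg: a 28 x 28 mm square bar 60 mm long, lying, with one end pointed like a gable; origin about at its centre (14 mm above what it lies on), local x along its length towards the point (x = -30 to +30 mm). Three or all four of the finials are there; one may be absent.
- finial2: Hollow copper finial, loose, 0.08 kg: a 28 x 28 mm square bar 60 mm long, lying, with one end pointed like a gable; origin about at its centre (14 mm above what it lies on), local x along its length towards the point (x = -30 to +30 mm). Three or all four of the finials are there; one may be absent.
- finial3: Hollow copper finial, loose, 0.08 kg: a 28 x 28 mm square bar 60 mm long, lying, with one end pointed like a gable; origin about at its centre (14 mm above what it lies on), local x along its length towards the point (x = -30 to +30 mm). Three or all four of the finials are there; one may be absent.
- tape: bystander, leave it alone: roll of masking tape lying flat, 96 mm outside diameter, 24 mm high; origin at the centre of its underside
- jar: bystander, leave it alone: closed glass jar with steel lid, 68 mm diameter, 90 mm high; origin at the centre of its underside
- driver: bystander, leave it alone: screwdriver lying on the table
- bench_block: bystander, leave it alone: flat square steel bench block, 65 x 65 x 22 mm; origin at the centre of its underside
- wood_form: bystander, leave it alone: upright house-shaped wooden block, 36 x 36 mm, 73 mm high; origin at the centre of its underside

How it is judged:
By the outcome, as a careful person would: the job done as asked, in the order asked, and still so for the second after the job is handed in, with the robot touching nothing.
Of finial0, finial1, finial2, finial3 only 3 to 4 are there at a start; the rules pass over those that are not, and their reading is None.
At some moment in a run one of finial0, finial1, finial2, finial3 may be knocked a few centimetres aside while the robot is not near it.
Once in a run the grip may slacken for a moment while it holds something.
It also fails if it takes over 208 s, if anything falls off the work surface, if the arm or the gripper's body presses on something with over 40 N, if the wrist force passes 120 N, or if a joint passes its speed limit or range.

### The arm

A 7-joint arm with a two-finger parallel gripper is mounted at the origin on the work surface. World frame = base frame: x ahead of the robot, y to its left, z up, the work surface at z = 0. Lengths are in mm, angles in rad, forces in N, time in s.
With the tool pointing down it reaches from about 350 to 775 mm from the base axis. Payload 3.1 kg.
Tool frame: the origin (TCP) lies at the very end of the fingers, on their centre line; the grasp point (between the pads) lies env.grip_depth behind it (env.grip_depth is the distance from the TCP to the grasp point, in mm); z points along the fingers, y is the line along which they close (so a half turn about z gives the same grasp; the last joint's range is limited). The gripper opens to 85 mm and grips with 20 to 120 N. Pads are 22 mm wide; open, the fingers measure 114 mm over their backs; the gripper's body (76 mm by 85 mm) begins 54 mm behind the grasp point. The pads swing forward as they close: fully open they stand 13 mm farther back than shut.
Start: joints at [1.066, 0.311, 0.014, 1.512, -0.004, 1.319, -0.027], TCP at [245.584, -492.144, 231.304] pointing down, gripper open.
Joint ranges: [-2.7, 2.7], [-0.3, 1.91], [-1.27, 1.3], [0.12, 2.57], [-1.44, 4.58], [0.2, 2.03], [-3.05, 3.05]. Speed limits (rad/s): [2.79, 2.79, 3.14, 3.14, 3.14, 3.14, 3.14].

### API

Orientations are given as a 3x3 rotation matrix whose columns are the frame's x, y, z axes.
In Python, from bench import env gives the robot as it stands.
- The arm moves only by the shell command python3 drive.py 'ROWS'. ROWS is a JSON object whose key "plan" holds a list of rows, 1 to 10 of them, each of 7 numbers: the opening from 0.0 (shut) to 1.0 (fully open), then dx, dy, dz in units of 25 mm, then a rotation vector rx, ry, rz in units of 0.1 rad; each row is the pose to reach, as a shift and turn from the pose commanded when the command began, along the tool's axes at that moment; what a row does not reach only later rows make up. A row lasts 1/10 s, in which the tool goes at most 50 mm and 0.15 rad, less where a joint would pass 70% of its speed; a pose out of reach is approached as far as the arm can. The fingers move at their own pace and stop on an object; the grip force is fixed at half the most. Time passes only in rows, so rows that do not move let the fingers close. It prints the time, the measured TCP pose, the force, the opening and the grip force at its end. Input that does not fit is refused with a message, and nothing moves.
- env.observe(): the state, without advancing time (a new reading comes with each control period).
- env.camera(name): name is "side" or "top"; returns the picture (420x560x3 uint8, blue, green, red); there is no depth.
- env.calibration(name): a dict with "fov_y" (degrees; the focal length in pixels is half the picture's height over the tangent of half this angle, whatever the lens; pixels are square), "cx", "cy" (the principal point, pixels), "xyz" and "attitude" of the camera in the world. Camera axes: x right, y down, z forward; pixel columns grow to the right and rows downward; lengths in mm; the calibration is good to about 2 mm. A picture is of the moment at which its call begins. calibration takes no time and is no camera call.
- env.job_done(): hands the job in; it is judged then, once.
The state is a dict: "time_s": time; "qpos": joint angles; "qvel": joint speeds; "joint_torque": joint torques, N m; "tcp_pos": TCP position; "tcp_rot": TCP orientation; "ft_force": force on the tool from outside, world axes, zero at the start; "ft_torque": the same for the moment, N m; "opening": opening from 0.0 (shut) to 1.0 (fully open); "grasp_force": force on a finger pad.
Only numpy, scipy, OpenCV 4.12 (cv2) and the standard library are available. Lean on these libraries where they do the work, as an engineer would, in place of code of your own. Each camera call takes 0.05 s, during which the arm holds its last target. There are 200 camera calls.

## Working session

There is one attempt and no reset: what is moved stays moved. The work goes in short steps, Python scripts to look and compute and a shell command to move; the robot and the scene stay as the last step left them, time stands still between calls to the robot, and variables do not carry over. Pictures are saved under pics/ and viewed, at most 14 in all, crops included, and the job is handed in when it is done.

```bash
ls; mkdir -p pics; python3 - <<'E'
from bench import env
import cv2,numpy as np
for n in("side","top"):
    cv2.imwrite(f"pics/{n}0.png",env.camera(n)); print(n,env.calibration(n))
print(env.grip_depth, env.observe())
E
```

```text
bench.py
drive.py
pics
side {'fov_y': 44.369472630345726, 'cx': 277.36343737408566, 'cy': 212.00640987585794, 'xyz': array([  329.74399692, -1008.7072091 ,  1140.72503358]), 'attitude': array([[ 0.96309628, -0.18968328,  0.19096022],
       [-0.26914481, -0.67190805,  0.69000047],
       [-0.00257384, -0.71593284, -0.69816441]])}
top {'fov_y': 53.84143105658051, 'cx': 279.16644311400086, 'cy': 209.53378629694947, 'xyz': array([ 406.76754567,  -32.67429097, 1321.58170497]), 'attitude': array([[-0.02305448, -0.98562315,  0.16737832],
       [-0.99968992,  0.02430398,  0.00542021],
       [-0.00941024, -0.16720146, -0.98587784]])}
18.700000000000003 {'time_s': 0.1, 'qpos': array([ 1.06631934,  0.31164519,  0.01402819,  1.51287053, -0.00434969,
        1.31922277, -0.02721129]), 'qvel': array([ 1.12829967e-03, -1.94323865e-03, -7.07140533e-05, -6.22155474e-03,
       -1.42967937e-03, -4.08118798e-04, -9.84874695e-05]), 'joint_torque': array([ 5.52824222e-04, -3.80856335e+01,  1.46608609e-01, -2.31240374e+01,
        1.23046068e-02,  8.19637411e-03, -2.51639801e-05]), 'tcp_pos': array([ 245.22955193, -491.57885268,  230.34066457]), 'tcp_rot': array([[ 8.94796304e-01,  4.46473312e-01, -1.07541387e-03],
       [ 4.46474582e-01, -8.94794459e-01,  1.82312665e-03],
       [-1.48296977e-04, -2.11147194e-03, -9.99997760e-01]]), 'ft_force': array([-0.66248727, -0.17335272,  0.4878491 ]), 'ft_torque': array([0.00278252, 0.04620691, 0.02593433]), 'grasp_force': 0.0, 'opening': 1.000741396667007}
```
Joint 1 at 1.066 with TCP at (245,-492)? odd; sign whatever.

View pics/top0.png

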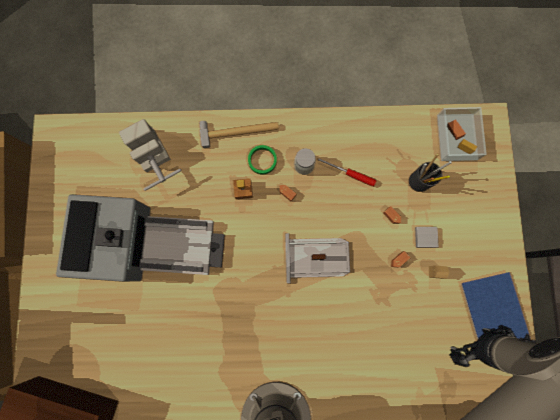

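View pics/side0.png

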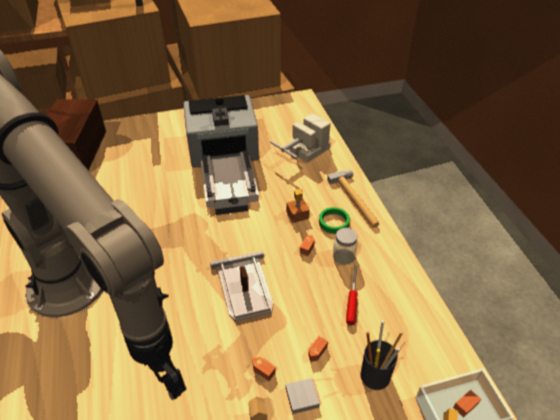

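```bash
cat > h.py <<'E'
import cv2,numpy as np
from bench import env
C={n:env.calibration(n) for n in("side","top")}
def ray(n,u,v):
    c=C[n];f=210/np.tan(np.radians(c["fov_y"]/2))
    return c["xyz"],c["attitude"]@np.array([(u-c["cx"])/f,(v-c["cy"])/f,1.])
def onz(n,u,v,z):
    o,d=ray(n,u,v);return o+d*(z-o[2])/d[2]
def proj(n,p):
    c=C[n];f=210/np.tan(np.radians(c["fov_y"]/2))
    q=c["attitude"].T@(np.array(p)-c["xyz"]);return np.array([c["cx"]+f*q[0]/q[2],c["cy"]+f*q[1]/q[2]])
def tri(a,b): # pixel in side a, top b
    o1,d1=ray("side",*a);o2,d2=ray("top",*b)
    s=np.linalg.lstsq(np.array([d1,-d2]).T,o2-o1,rcond=None)[0]
    p,q=o1+s[0]*d1,o2+s[1]*d2
    return (p+q)/2,np.linalg.norm(p-q)
def shot(n,tag): 
    im=env.camera(n);cv2.imwrite(f"pics/{n}_{tag}.png",im);return im
def copper(im):
    h=cv2.cvtColor(im,cv2.COLOR_BGR2HSV)
    return cv2.inRange(h,(4,140,90),(14,255,255))
def blobs(m,amin=40):
    cs,_=cv2.findContours(m,cv2.RETR_EXTERNAL,cv2.CHAIN_APPROX_NONE)
    return [(cv2.contourArea(c),cv2.minAreaRect(c),c) for c in cs if cv2.contourArea(c)>amin]
E
python3 - <<'E'
from h import *
for n in("side","top"):
    im=cv2.imread(f"pics/{n}0.png")
    for a,r,c in blobs(copper(im),30): print(n,a,np.round(r[0]),np.round(r[1]),round(r[2]),np.round(onz(n,*r[0],18)))
im=cv2.imread("pics/top0.png")
A=cv2.resize(im[185:285,380:460],None,fx=5,fy=5,interpolation=cv2.INTER_CUBIC)
B=cv2.resize(im[165:285,225:360],None,fx=4,fy=4,interpolation=cv2.INTER_CUBIC)[:500]
B=cv2.copyMakeBorder(B,0,500-B.shape[0],0,0,cv2.BORDER_CONSTANT)
o=cv2.hconcat([A[:,:400],B]);cv2.imwrite("pics/z1.png",o[:, :800]);print(o.shape)
print(onz("top",457,129,20))
E
```

```text
side 328.5 [466. 403.] [16. 25.] 45 [ 882. -610.   18.]
side 280.0 [262. 368.] [27. 17.] 34 [ 459. -401.   18.]
side 254.0 [317. 349.] [14. 26.] 34 [ 600. -389.   18.]
side 33.0 [351. 307.] [11. 37.] 4 [ 728. -295.   18.]
side 153.5 [307. 245.] [12. 21.] 22 [683. -56.  18.]
side 176.5 [297. 206.] [14. 20.] 77 [704. 108.  18.]
side 85.5 [ 58. 119.] [19.  9.] 11 [-37. 825.  18.]
side 309.5 [ 68. 103.] [21. 30.] 43 [  0. 928.  18.]
side 770.5 [48. 17.] [35. 35.] 2 [-108. 1795.   18.]
top 163.0 [399. 260.] [11. 20.] 45 [ 458. -397.   18.]
top 155.5 [393. 216.] [19. 11.] 45 [ 600. -387.   18.]
top 140.0 [286. 192.] [18. 10.] 38 [686. -49.  18.]
top 165.0 [243. 188.] [17. 18.] 85 [703.  91.  18.]
top 124.0 [456. 128.] [17.  9.] 62 [ 885. -615.   18.]
(500, 940, 3)
[ 881.78926087 -616.16958452   20.        ]
```

View pics/z1.png

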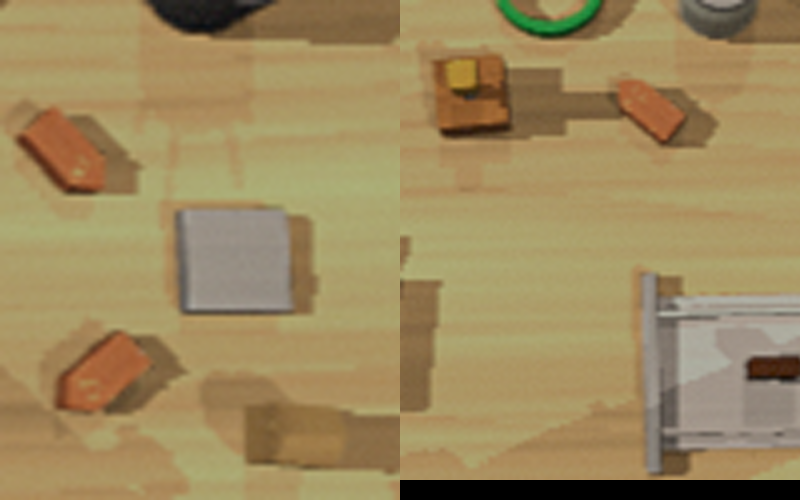

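```bash
python3 - <<'E'
from h import *
t=cv2.imread("pics/top0.png");s=cv2.imread("pics/side0.png")
A=cv2.resize(t[228:288,280:355],(400,320),interpolation=cv2.INTER_CUBIC)
B=cv2.resize(s[248:323,205:275+30],(400,300),interpolation=cv2.INTER_CUBIC)
D=cv2.resize(t[190:285,135:230],(400,400),interpolation=cv2.INTER_CUBIC)
D2=cv2.resize(s[90:215,175:300],(400,400),interpolation=cv2.INTER_CUBIC)
cv2.imwrite("pics/z2.png",cv2.hconcat([A[:300],B])); 
cv2.imwrite("pics/z3.png",cv2.hconcat([D,D2]))
for n,im in(("top",t),("side",s)):
  for a,r,c in blobs(copper(im),30):
    w=np.array([onz(n,*p[0],28 if n=="top" else 22)[:2] for p in c],np.float32)
    q=cv2.minAreaRect(w);m=np.array(q[0])
    if 0<m[0]<800 and abs(m[1])<500:
        x=w-w.mean(0);e,v=np.linalg.eigh(x.T@x)
        print(n,np.round(q[0]),np.round(q[1]),round(q[2]),"pca",np.round(np.degrees(np.arctan2(v[1,1],v[0,1]))))
E
```

```text
top [ 458. -394.] [32. 63.] 42 pca 124.0
top [ 599. -384.] [59. 34.] 42 pca 46.0
top [684. -49.] [58. 32.] 50 pca 53.0
top [701.  90.] [55. 58.] 4 pca 76.0
side [ 458. -403.] [41. 69.] 38 pca 115.0
side [ 599. -391.] [71. 35.] 41 pca 49.0
side [ 728. -296.] [118.  27.] 65 pca 65.0
side [683. -58.] [81. 36.] 55 pca 59.0
side [703. 104.] [60. 60.] 2 pca 112.0
```

View pics/z2.png

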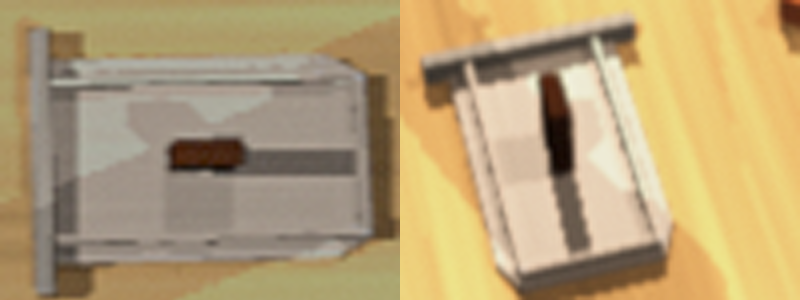

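View pics/z3.png

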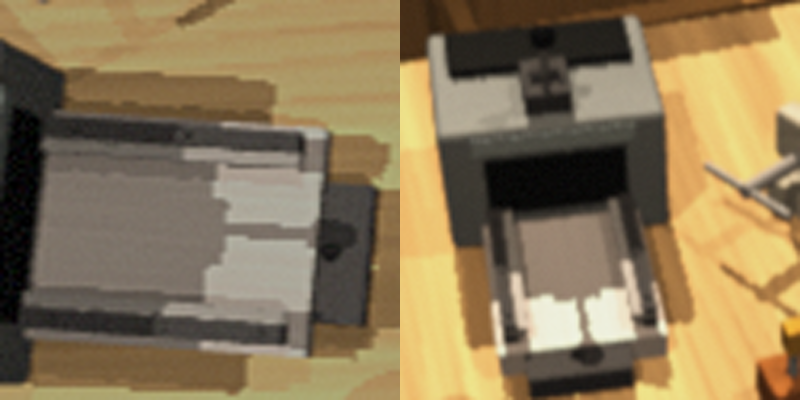

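```bash
cat >> h.py <<'E'
def go(*ts):
    "tool-axes shift from the present pose to each world target (x,y,z,yaw_deg of tool x)"
    o=env.observe();R=o["tcp_rot"];p=o["tcp_pos"];y=np.degrees(np.arctan2(R[1,0],R[0,0]))
    print("tcp",np.round(p,1),"yaw",round(y,1),"open",round(o["opening"],2),"q7",round(o["qpos"][6],2))
    for x in ts:
        d=R.T@(np.array(x[:3])-p);a=(x[3]-y+180)%360-180
        print(x,"->",np.round(d,1),"rz",round(-np.radians(a),3))
E
python3 - <<'E'
from h import *
T=lambda x,y,z:np.round(onz("top",280+x/5.333,228+y/5.333,z),1)
for n,p in dict(tail1=(38,28,22),tail2=(45,292,22),nose=(372,155,3),noseC1=(365,75,6),noseC2=(365,237,6),blk=(205,147,71),wall1a=(50,82,18),wall1b=(355,78,18),w2a=(55,240,18),w2b=(355,237,18)).items(): print(n,T(*p))
S=lambda x,y:(205+x*100/400,248+y*75/300)
for n,a,b in(("tail1",(625-400,22),(38,28)),("tail2",(430-400,68),(45,292)),("blk",(551-400,80),(205,143))):
    print(n,tri(S(*a),(280+b[0]/5.333,228+b[1]/5.333)))
go((458,-397,120,131),(458,-397,5,131))
E
```

```text
tail1 [550.9 -48.9  22. ]
tail2 [397.  -48.9  22. ]
nose [ 472.5 -245.4    3. ]
noseC1 [ 519.8 -243.2    6. ]
noseC2 [ 424.4 -238.3    6. ]
blk [ 475.8 -140.7   71. ]
wall1a [519.1 -55.2  18. ]
wall1b [ 517.2 -235.3   18. ]
w2a [426.7 -55.6  18. ]
w2b [ 424.4 -230.6   18. ]
tail1 (array([549.15925908, -48.74354939,  14.65612134]), np.float64(5.07024865527744))
tail2 (array([400.04673964, -49.31625285,  10.59030756]), np.float64(6.301654444961578))
blk (array([ 475.90456846, -139.88075839,   79.19224425]), np.float64(3.3282383916496423))
tcp [ 245.2 -491.6  230.3] yaw 26.5 open 1.0 q7 -0.03
(458, -397, 120, 131) -> [232.6  10.6 110.3] rz -1.824
(458, -397, 5, 131) -> [232.6  10.8 225.3] rz -1.824
```

Units first: shifts go in units of 25 mm and turns go in units of 0.1 rad. So 40 mm is 1.6, 4 mm is 0.16, -0.6 rad is -6.

```bash
python3 drive.py '{"plan": [[0.65,1.4,0.08,0,0,0,-1.5],[0.65,3,0.16,0,0,0,-3],[0.65,4.6,0.24,0.8,0,0,-4.5],[0.65,6.2,0.32,1.6,0,0,-6],[0.65,7.8,0.4,2.8,0,0,-7.5],[0.65,9.304,0.424,4,0,0,-9],[0.65,9.304,0.424,4.4,0,0,-10.5],[0.65,9.304,0.424,4.4,0,0,-12],[0.65,9.304,0.424,4.4,0,0,-13.5],[0.65,9.304,0.424,4.4,0,0,-15]]}'
python3 drive.py '{"plan": [[0.65,0,0,0.4,0,0,-1.5],[0.65,0,0,0.8,0,0,-3],[0.65,0,0,1.2,0,0,-3.24],[0.65,0,0,1.2,0,0,-3.24]]}'
python3 - <<'E'
from h import *
go((458,-397,5,131))
t=shot("top","f1")
for a,r,c in blobs(copper(t),30): print(np.round(onz("top",*r[0],28)))
E
```

```text
time_s: 1.1
tcp_pos: [458.0, -397.4, 120.3]
tcp_rot: [[-0.388, 0.922, -0.001], [0.922, 0.388, 0.001], [0.002, -0.001, -1.0]]
ft_force: [-0.7, -1.0, -0.3]
opening: 0.651
grasp_force: 0.0
time_s: 1.5
tcp_pos: [456.9, -396.9, 89.0]
tcp_rot: [[-0.655, 0.756, -0.004], [0.756, 0.655, 0.003], [0.005, -0.001, -1.0]]
ft_force: [-0.2, -0.3, -0.4]
opening: 0.65
grasp_force: 0.0
tcp [ 456.9 -396.9   89. ] yaw 130.9 open 0.65 q7 1.21
(458, -397, 5, 131) -> [-1.2  0.9 84. ] rz -0.002
[ 455. -391.   28.]
[ 598. -384.   28.]
[684. -50.  28.]
[700.  90.  28.]
[ 881. -610.   28.]
```

In the tool's units: 74 mm is 2.96, 50 mm is 2.

```bash
python3 drive.py '{"plan": [[0.65,0,0,1,0,0,0],[0.65,0,0,2,0,0,0],[0.65,-0.024,0.036,2.96,0,0,0],[0.65,-0.024,0.036,2.96,0,0,0],[0.2,-0.024,0.036,2.96,0,0,0],[0.2,-0.024,0.036,2.96,0,0,0],[0.2,-0.024,0.036,2.96,0,0,0],[0.2,-0.024,0.036,2.96,0,0,0],[0.2,-0.024,0.036,2.96,0,0,0],[0.2,-0.024,0.036,2.96,0,0,0]]}'
python3 drive.py '{"plan": [[0.2,0,0,-0.8,0,0,0],[0.2,0,0,-2,0,0,0],[0.2,0,0,-2.8,0,0,0],[0.2,0,0,-2.8,0,0,0]]}'
python3 - <<'E'
from h import *
go((501.5,-198.5,90,90),(501.5,-198.5,23,90))
E
```

```text
time_s: 2.55
tcp_pos: [461.1, -398.6, 19.5]
tcp_rot: [[-0.656, 0.754, 0.003], [0.754, 0.656, -0.003], [-0.004, 0.001, -1.0]]
ft_force: [-0.5, 0.7, 6.6]
opening: 0.309
grasp_force: 60.0
time_s: 2.95
tcp_pos: [461.8, -399.2, 91.0]
tcp_rot: [[-0.656, 0.755, 0.006], [0.755, 0.656, -0.005], [-0.008, 0.001, -1.0]]
ft_force: [1.7, -0.0, -0.4]
opening: 0.308
grasp_force: 59.2
tcp [ 461.8 -399.2   91. ] yaw 131.0 open 0.31 q7 1.21
(501.5, -198.5, 90, 90) -> [125.4 161.7   0.3] rz 0.716
(501.5, -198.5, 23, 90) -> [125.9 161.6  67.3] rz 0.716
```

In the tool's units: 15 mm is 0.6, 161.7 mm is 6.468, 0.716 rad is 7.16.

```bash
python3 drive.py '{"plan": [[0.2,0.6,0.8,0,0,0,1],[0.2,1.4,1.8,0,0,0,2],[0.2,2.2,2.8,0,0,0,3],[0.2,3,3.88,0,0,0,4],[0.2,3.8,4.92,0,0,0,5],[0.2,4.48,5.8,0,0,0,6],[0.2,4.88,6.28,0,0,0,6.8],[0.2,5.016,6.468,0,0,0,7.16],[0.2,5.016,6.468,0,0,0,7.16],[0.2,5.016,6.468,0,0,0,7.16]]}'
python3 - <<'E'
from h import *
go((501.5,-198.5,35,90),(501.5,-198.5,27,90))
a=shot("side","b1");b=shot("top","b1")
A=cv2.resize(a[240:330,200:300],(440,400),interpolation=cv2.INTER_CUBIC)
B=cv2.resize(b[220:300,270:360],(360,320),interpolation=cv2.INTER_CUBIC)
B=cv2.copyMakeBorder(B,0,80,0,0,cv2.BORDER_CONSTANT)
cv2.imwrite("pics/z4.png",cv2.hconcat([A,B]))
E
```

```text
time_s: 3.95
tcp_pos: [498.4, -197.3, 86.5]
tcp_rot: [[-0.001, 1.0, -0.002], [1.0, 0.001, -0.0], [-0.0, -0.002, -1.0]]
ft_force: [-0.4, -0.3, -0.5]
opening: 0.304
grasp_force: 59.2
tcp [ 498.4 -197.3   86.5] yaw 90.0 open 0.3 q7 0.21
(501.5, -198.5, 35, 90) -> [-1.2  3.2 51.5] rz 0.001
(501.5, -198.5, 27, 90) -> [-1.2  3.2 59.5] rz 0.001
```

View pics/z4.png

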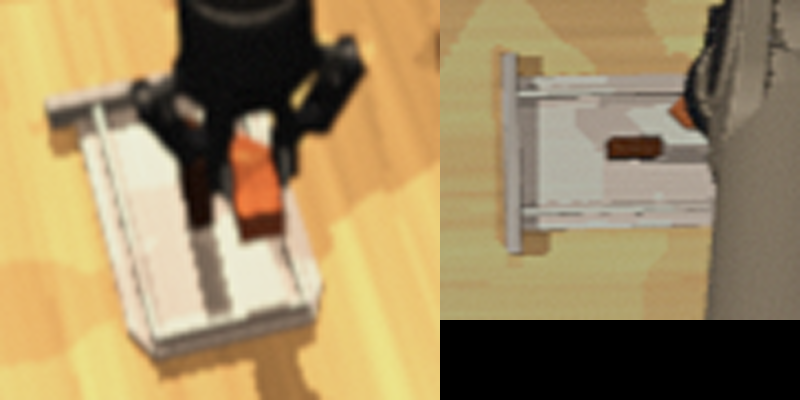

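In the tool's units: 15 mm is 0.6, -1 mm is -0.04.

```bash
python3 drive.py '{"plan": [[0.2,-0.04,0.1,0.6,0,0,0],[0.2,-0.04,0.12,1.2,0,0,0],[0.2,-0.04,0.128,1.8,0,0,0],[0.2,-0.04,0.128,2.12,0,0,0],[0.2,-0.04,0.128,2.24,0,0,0],[0.2,-0.04,0.128,2.32,0,0,0],[0.2,-0.04,0.128,2.32,0,0,0]]}'
python3 - <<'E'
from h import *
go((501.5,-198.5,27,90))
E
```

```text
time_s: 4.75
tcp_pos: [502.7, -198.0, 29.4]
tcp_rot: [[0.0, 1.0, 0.001], [1.0, -0.0, -0.0], [-0.0, 0.001, -1.0]]
ft_force: [0.9, 0.2, 0.2]
opening: 0.303
grasp_force: 59.2
tcp [ 502.7 -198.    29.4] yaw 90.0 open 0.3 q7 0.18
(501.5, -198.5, 27, 90) -> [-0.5 -1.2  2.4] rz -0.0
```

In the tool's units: 3 mm is 0.12, 4 mm is 0.16.

```bash
python3 drive.py '{"plan": [[0.2,0,-0.04,0.06,0,0,0],[0.2,0,-0.04,0.12,0,0,0],[0.2,0,-0.04,0.16,0,0,0],[0.2,0,-0.04,0.16,0,0,0]]}'
python3 drive.py '{"plan": [[0.43,0,0,0,0,0,0],[0.43,0,0,0,0,0,0],[0.43,0,0,0,0,0,0],[0.43,0,0,0,0,0,0],[0.43,0,0,-0.4,0,0,0],[0.43,0,0,-1.2,0,0,0],[0.43,0,0,-2.4,0,0,0],[0.65,0,0,-3.6,0,0,0]]}'
python3 - <<'E'
from h import *
go((600,-388,100,43),(600,-388,15,43))
E
```

```text
time_s: 5.15
tcp_pos: [501.5, -198.0, 25.6]
tcp_rot: [[-0.0, 1.0, 0.0], [1.0, 0.0, -0.0], [-0.0, 0.0, -1.0]]
ft_force: [-0.2, -0.4, -0.1]
opening: 0.306
grasp_force: 59.3
time_s: 5.95
tcp_pos: [501.2, -197.7, 116.7]
tcp_rot: [[-0.0, 1.0, -0.0], [1.0, 0.0, 0.0], [0.0, -0.0, -1.0]]
ft_force: [1.4, 0.5, 0.1]
opening: 0.583
grasp_force: 0.0
tcp [ 501.2 -197.7  116.7] yaw 90.0 open 0.58 q7 0.22
(600, -388, 100, 43) -> [-190.3   98.8   16.6] rz 0.82
(600, -388, 15, 43) -> [-190.3   98.8  101.6] rz 0.82
```

In the tool's units: -60 mm is -2.4, -190.3 mm is -7.612, 0.68 rad is 6.8.

```bash
python3 drive.py '{"plan": [[0.65,-1,0.52,0,0,0,1.2],[0.65,-2.4,1.24,0,0,0,2.5],[0.65,-4,2.08,0,0,0,4],[0.65,-5.6,2.92,0,0,0,5.4],[0.65,-7,3.64,0.4,0,0,6.8],[0.65,-7.612,3.952,0.8,0,0,8.2],[0.65,-7.612,3.952,1.2,0,0,8.2],[0.65,-7.612,3.952,1.2,0,0,8.2]]}'
python3 - <<'E'
from h import *
go((600,-388,13,43))
t=shot("top","f2");s=shot("side","f2")
for a,r,c in blobs(copper(t),30): print(np.round(onz("top",*r[0],28)),r)
E
```

```text
time_s: 6.75
tcp_pos: [598.9, -386.6, 83.2]
tcp_rot: [[0.729, 0.684, -0.004], [0.684, -0.729, 0.003], [-0.0, -0.005, -1.0]]
ft_force: [-1.0, 0.2, -0.4]
opening: 0.655
grasp_force: 0.0
tcp [ 598.9 -386.6   83.2] yaw 43.2 open 0.66 q7 -0.31
(600, -388, 13, 43) -> [-0.1  2.1 70.2] rz 0.003
[ 502. -197.   28.] ((335.0, 247.5), (7.0, 18.0), 90.0)
[ 611. -373.   28.] ((389.2500305175781, 211.75), (8.485280990600586, 10.60660171508789), 45.0)
[685. -50.  28.] ((286.4411926269531, 191.23532104492188), (18.113693237304688, 9.978801727294922), 40.601295471191406)
[701.  90.  28.] ((242.4709930419922, 187.50341796875), (17.11724281311035, 17.175662994384766), 83.2901611328125)
[ 881. -610.   28.] ((456.2335510253906, 128.3754425048828), (17.235294342041016, 9.470588684082031), 61.927513122558594)
```

```bash
python3 drive.py '{"plan": [[0.65,0,0.04,1,0,0,0],[0.65,0,0.08,2,0,0,0],[0.65,0,0.08,2.72,0,0,0],[0.65,0,0.08,2.88,0,0,0],[0.2,0,0.08,2.88,0,0,0],[0.2,0,0.08,2.88,0,0,0],[0.2,0,0.08,2.88,0,0,0],[0.2,0,0.08,2.88,0,0,0],[0.2,0,0.08,2.88,0,0,0],[0.2,0,0.08,2.88,0,0,0]]}'
python3 drive.py '{"plan": [[0.2,0,0,-0.8,0,0,0],[0.2,0,0,-2,0,0,0],[0.2,0,0,-3.2,0,0,0],[0.2,0,0,-3.6,0,0,0],[0.2,0,0,-3.6,0,0,0]]}'
python3 - <<'E'
from h import *
go((473.5,-88.5,105,0),(473.5,-88.5,23,0))
E
```

```text
time_s: 7.85
tcp_pos: [603.0, -390.1, 15.6]
tcp_rot: [[0.731, 0.682, 0.003], [0.682, -0.731, -0.002], [0.001, 0.003, -1.0]]
ft_force: [-1.2, 0.9, 6.4]
opening: 0.308
grasp_force: 62.1
time_s: 8.35
tcp_pos: [602.7, -390.4, 105.3]
tcp_rot: [[0.731, 0.682, 0.004], [0.682, -0.731, -0.002], [0.001, 0.004, -1.0]]
ft_force: [0.6, -0.8, -0.5]
opening: 0.309
grasp_force: 61.3
tcp [ 602.7 -390.4  105.3] yaw 43.0 open 0.31 q7 -0.31
(473.5, -88.5, 105, 0) -> [ 111.5 -308.9   -0.9] rz 0.751
(473.5, -88.5, 23, 0) -> [ 111.4 -309.3   81.1] rz 0.751
```

```bash
python3 drive.py '{"plan": [[0.2,0.32,-0.88,0,0,0,0.6],[0.2,0.84,-2.28,0,0,0,1.5],[0.2,1.4,-3.88,0,0,0,2.5],[0.2,2,-5.52,0,0,0,3.5],[0.2,2.6,-7.2,0,0,0,4.5],[0.2,3.2,-8.84,0,0,0,5.5],[0.2,3.76,-10.4,0,0,0,6.4],[0.2,4.16,-11.56,0,0,0,7.1],[0.2,4.46,-12.356,0,0,0,7.51],[0.2,4.46,-12.356,0,0,0,7.51]]}'
python3 drive.py '{"plan": [[0.2,0,0,0,0,0,0],[0.2,0,0,0.4,0,0,0],[0.2,0,0,1,0,0,0],[0.2,0,0,1.6,0,0,0],[0.2,0,0,2.2,0,0,0],[0.2,0,0,2.6,0,0,0],[0.2,0,0,2.6,0,0,0]]}'
python3 - <<'E'
from h import *
go((473.5,-88.5,23,0))
E
```

```text
time_s: 9.35
tcp_pos: [469.4, -83.4, 101.2]
tcp_rot: [[1.0, 0.006, -0.005], [0.006, -1.0, 0.003], [-0.005, -0.003, -1.0]]
ft_force: [0.4, 0.6, -0.7]
opening: 0.307
grasp_force: 64.8
time_s: 10.05
tcp_pos: [470.7, -88.6, 36.2]
tcp_rot: [[1.0, -0.002, -0.004], [-0.002, -1.0, 0.0], [-0.004, -0.0, -1.0]]
ft_force: [-0.1, 0.4, -0.3]
opening: 0.308
grasp_force: 64.8
tcp [470.7 -88.6  36.2] yaw -0.1 open 0.31 q7 -1.43
(473.5, -88.5, 23, 0) -> [ 2.9 -0.2 13.2] rz -0.002
```

```bash
python3 drive.py '{"plan": [[0.2,0.08,0,0.2,0,0,0],[0.2,0.08,0,0.4,0,0,0],[0.2,0.08,0,0.52,0,0,0],[0.2,0.08,0,0.58,0,0,0],[0.2,0.08,0,0.58,0,0,0]]}'
python3 drive.py '{"plan": [[0.42,0,0,0,0,0,0],[0.42,0,0,0,0,0,0],[0.42,0,0,0,0,0,0],[0.42,0,0,0,0,0,0],[0.42,0,0,-0.4,0,0,0],[0.42,0,0,-1.2,0,0,0],[0.42,0,0,-2.4,0,0,0],[0.65,0,0,-3.6,0,0,0]]}'
python3 - <<'E'
from h import *
go((685,-51,100,52),(685,-51,15,52))
E
```

```text
time_s: 10.55
tcp_pos: [476.1, -88.6, 28.8]
tcp_rot: [[1.0, -0.001, 0.004], [-0.001, -1.0, -0.002], [0.004, 0.002, -1.0]]
ft_force: [-10.1, 1.2, 30.3]
opening: 0.308
grasp_force: 78.1
time_s: 11.35
tcp_pos: [474.4, -88.0, 115.0]
tcp_rot: [[1.0, -0.0, 0.0], [-0.0, -1.0, -0.0], [0.0, 0.0, -1.0]]
ft_force: [-0.2, -0.9, 0.2]
opening: 0.576
grasp_force: 0.0
tcp [474.4 -88.  115. ] yaw -0.0 open 0.58 q7 -1.43
(685, -51, 100, 52) -> [210.6 -37.1  15. ] rz -0.908
(685, -51, 15, 52) -> [210.5 -37.1 100. ] rz -0.908
```

In the tool's units: 60 mm is 2.4, -18 mm is -0.72, -0.908 rad is -9.08.

```bash
python3 drive.py '{"plan": [[0.65,1,-0.16,0,0,0,-1.2],[0.65,2.4,-0.44,0,0,0,-2.5],[0.65,4,-0.72,0,0,0,-4],[0.65,5.6,-1,0,0,0,-5.4],[0.65,7.2,-1.28,0.4,0,0,-6.8],[0.65,8.2,-1.44,0.8,0,0,-8.2],[0.65,8.424,-1.484,1,0,0,-9.08],[0.65,8.424,-1.484,1,0,0,-9.08]]}'
python3 - <<'E'
from h import *
go((685,-51,13,52))
t=shot("top","f3");s=shot("side","f3")
for a,r,c in blobs(copper(t),30): print(np.round(onz("top",*r[0],28)),r)
A=cv2.resize(s[240:330,200:320],(440,330),interpolation=cv2.INTER_CUBIC)
B=cv2.resize(t[210:292,270:360],(360,330),interpolation=cv2.INTER_CUBIC)
cv2.imwrite("pics/z5.png",cv2.hconcat([A,B]))
E
```

```text
time_s: 12.15
tcp_pos: [685.3, -50.4, 87.1]
tcp_rot: [[0.615, 0.788, -0.001], [0.788, -0.615, 0.001], [-0.0, -0.002, -1.0]]
ft_force: [-0.3, 0.2, 0.6]
opening: 0.651
grasp_force: 0.0
tcp [685.3 -50.4  87.1] yaw 52.0 open 0.65 q7 -0.7
(685, -51, 13, 52) -> [-0.6  0.2 74.1] rz 0.0
[ 504. -197.   28.] ((335.0, 247.0), (8.0, 18.0), 90.0)
[701.  91.  28.] ((242.3514862060547, 187.5148468017578), (16.61712074279785, 18.109676361083984), 84.2894058227539)
[ 880. -611.   28.] ((456.3304443359375, 128.55709838867188), (17.64706039428711, 9.470588684082031), 61.927513122558594)
```

View pics/z5.png

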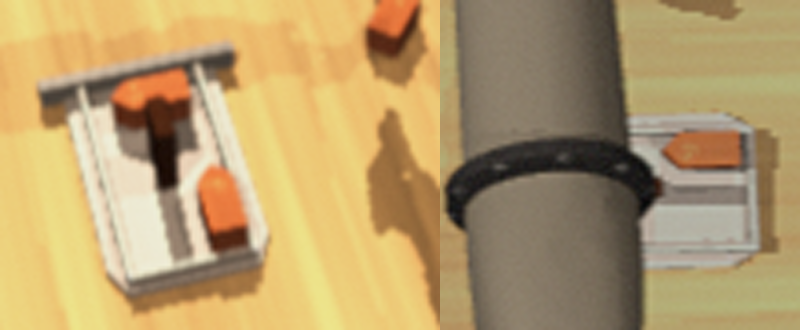

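```bash
python3 drive.py '{"plan": [[0.65,0,0,1,0,0,0],[0.65,-0.024,0,2,0,0,0],[0.65,-0.024,0,2.72,0,0,0],[0.65,-0.024,0,2.96,0,0,0],[0.2,-0.024,0,2.96,0,0,0],[0.2,-0.024,0,2.96,0,0,0],[0.2,-0.024,0,2.96,0,0,0],[0.2,-0.024,0,2.96,0,0,0],[0.2,-0.024,0,2.96,0,0,0],[0.2,-0.024,0,2.96,0,0,0]]}'
python3 drive.py '{"plan": [[0.2,0,0,-0.8,0,0,0],[0.2,0,0,-2,0,0,0],[0.2,0,0,-3.2,0,0,0],[0.2,0,0,-4,0,0,0],[0.2,0,0,-4,0,0,0]]}'
python3 - <<'E'
from h import *
go((449.5,-198.5,115,90))
E
```

```text
time_s: 13.25
tcp_pos: [685.9, -51.3, 16.7]
tcp_rot: [[0.616, 0.788, 0.003], [0.788, -0.616, -0.0], [0.002, 0.003, -1.0]]
ft_force: [-0.3, 0.6, 5.7]
opening: 0.31
grasp_force: 60.4
time_s: 13.75
tcp_pos: [687.2, -51.0, 118.7]
tcp_rot: [[0.615, 0.788, 0.008], [0.788, -0.615, -0.0], [0.005, 0.006, -1.0]]
ft_force: [0.5, 0.7, -1.3]
opening: 0.307
grasp_force: 59.6
tcp [687.2 -51.  118.7] yaw 52.0 open 0.31 q7 -0.7
(449.5, -198.5, 115, 90) -> [-262.5  -96.6    1.9] rz -0.663
```

In the tool's units: -262.5 mm is -10.5, -246 mm is -9.84, -0.663 rad is -6.63.

```bash
python3 drive.py '{"plan": [[0.2,-0.8,-0.28,0,0,0,-0.5],[0.2,-2,-0.72,0,0,0,-1.2],[0.2,-3.4,-1.24,0,0,0,-2.1],[0.2,-4.8,-1.76,0,0,0,-3],[0.2,-6.2,-2.28,0,0,0,-3.9],[0.2,-7.6,-2.8,0,0,0,-4.8],[0.2,-8.88,-3.28,0,0,0,-5.6],[0.2,-9.84,-3.64,0,0,0,-6.2],[0.2,-10.5,-3.864,0,0,0,-6.63],[0.2,-10.5,-3.864,0,0,0,-6.63]]}'
python3 drive.py '{"plan": [[0.2,0,0,0,0,0,0],[0.2,0,0,0.6,0,0,0],[0.2,0,0,1.2,0,0,0],[0.2,0,0,1.8,0,0,0],[0.2,0,0,2.4,0,0,0],[0.2,0,0,2.8,0,0,0],[0.2,0,0,2.8,0,0,0]]}'
python3 - <<'E'
from h import *
go((449.5,-198.5,24,90))
E
```

```text
time_s: 14.75
tcp_pos: [443.0, -200.5, 113.0]
tcp_rot: [[0.005, 1.0, -0.005], [1.0, -0.005, 0.0], [0.0, -0.005, -1.0]]
ft_force: [0.2, -0.1, -0.2]
opening: 0.311
grasp_force: 59.6
time_s: 15.45
tcp_pos: [446.5, -196.9, 43.1]
tcp_rot: [[-0.002, 1.0, -0.003], [1.0, 0.002, 0.002], [0.002, -0.003, -1.0]]
ft_force: [-0.7, 1.0, -1.3]
opening: 0.311
grasp_force: 59.6
tcp [ 446.5 -196.9   43.1] yaw 90.1 open 0.31 q7 0.24
(449.5, -198.5, 24, 90) -> [-1.6  3.1 19.1] rz 0.002
```

```bash
python3 drive.py '{"plan": [[0.2,-0.064,0.08,0.16,0,0,0],[0.2,-0.064,0.08,0.32,0,0,0],[0.2,-0.064,0.08,0.48,0,0,0],[0.2,-0.064,0.08,0.48,0,0,0]]}'
python3 drive.py '{"plan": [[0.2,0,0,0.08,0,0,0],[0.2,0,0,0.16,0,0,0],[0.2,0,0,0.16,0,0,0]]}'
python3 drive.py '{"plan": [[0.2,0,0,0.08,0,0,0],[0.2,0,0,0.08,0,0,0]]}'
```

```text
time_s: 15.85
tcp_pos: [448.6, -200.1, 32.5]
tcp_rot: [[0.0, 1.0, -0.001], [1.0, -0.0, 0.0], [0.0, -0.001, -1.0]]
ft_force: [0.1, -1.2, -2.2]
opening: 0.313
grasp_force: 59.6
time_s: 16.15
tcp_pos: [448.7, -200.1, 28.6]
tcp_rot: [[0.0, 1.0, -0.0], [1.0, -0.0, 0.0], [0.0, -0.0, -1.0]]
ft_force: [-0.3, 0.4, -0.8]
opening: 0.305
grasp_force: 59.6
time_s: 16.35
tcp_pos: [448.7, -200.1, 26.6]
tcp_rot: [[-0.0, 1.0, -0.0], [1.0, 0.0, 0.0], [0.0, -0.0, -1.0]]
ft_force: [0.0, -0.5, -1.0]
opening: 0.307
grasp_force: 59.6
```

Units first: shifts go in units of 25 mm and turns go in units of 0.1 rad. So 2 mm is 0.08, 3 mm is 0.12.

```bash
python3 drive.py '{"plan": [[0.2,0,0,0.08,0,0,0],[0.2,0,0,0.12,0,0,0],[0.2,0,0,0.12,0,0,0]]}'
python3 drive.py '{"plan": [[0.42,0,0,0,0,0,0],[0.42,0,0,0,0,0,0],[0.42,0,0,0,0,0,0],[0.42,0,0,0,0,0,0],[0.42,0,0,-0.4,0,0,0],[0.42,0,0,-1.2,0,0,0],[0.42,0,0,-2.4,0,0,0],[0.5,0,0,-4,0,0,0],[0.5,2,0,-4.8,0,0,0],[0.5,2,0,-4.8,0,0,0]]}'
python3 drive.py '{"plan": [[0.5,-2,0,0,0,0,0],[0.5,-4,0,0,0,0,0],[0.5,-6,0,0,0,0,0],[0.5,-8,0,0,0,0,0],[0.5,-8,0,0,0,0,0]]}'
python3 - <<'E'
from h import *
t=shot("top","f4");s=shot("side","f4")
A=cv2.resize(s[240:330,200:320],(440,330),interpolation=cv2.INTER_CUBIC)
B=cv2.resize(t[210:292,270:360],(360,330),interpolation=cv2.INTER_CUBIC)
D=cv2.resize(t[180:288,50:230],(440,264),interpolation=cv2.INTER_CUBIC)
D2=cv2.resize(s[90:215,175:300],(264,264),interpolation=cv2.INTER_CUBIC)
z=cv2.hconcat([D,D2]);z=cv2.copyMakeBorder(z,0,0,0,800-z.shape[1],cv2.BORDER_CONSTANT)
cv2.imwrite("pics/z6.png",cv2.vconcat([cv2.hconcat([A,B]),z]))
for a,r,c in blobs(copper(t),30): print(np.round(onz("top",*r[0],34)),r)
go((473.5,-142.5,45,90))
E
```

```text
time_s: 16.65
tcp_pos: [448.7, -200.1, 23.6]
tcp_rot: [[-0.0, 1.0, -0.0], [1.0, 0.0, 0.0], [0.0, -0.0, -1.0]]
ft_force: [0.8, 0.2, -0.9]
opening: 0.308
grasp_force: 59.6
time_s: 17.65
tcp_pos: [452.0, -144.4, 148.0]
tcp_rot: [[-0.008, 1.0, 0.008], [1.0, 0.008, 0.001], [0.001, 0.008, -1.0]]
ft_force: [0.7, 0.8, -0.5]
opening: 0.503
grasp_force: 0.0
time_s: 18.15
tcp_pos: [445.3, -360.3, 143.7]
tcp_rot: [[0.013, 1.0, -0.002], [1.0, -0.013, -0.007], [-0.007, -0.002, -1.0]]
ft_force: [-0.6, -0.4, -0.1]
opening: 0.501
grasp_force: 0.0
[ 450. -199.   34.] ((336.5621032714844, 264.25518798828125), (19.100460052490234, 8.553685188293457), 4.763641834259033)
[476. -87.  34.] ((300.0, 256.5), (17.0, 8.0), 90.0)
[ 503. -196.   34.] ((335.0, 247.0), (8.0, 18.0), 90.0)
[699.  90.  34.] ((242.4384765625, 187.50770568847656), (16.99275779724121, 17.3648624420166), 82.87498474121094)
[ 879. -608.   34.] ((456.2335510253906, 128.3754425048828), (17.235294342041016, 9.470588684082031), 61.927513122558594)
tcp [ 448.  -351.5  143.6] yaw 89.8 open 0.5 q7 0.54
(473.5, -142.5, 45, 90) -> [209.1  24.8  98.7] rz -0.003
```

View pics/z6.png

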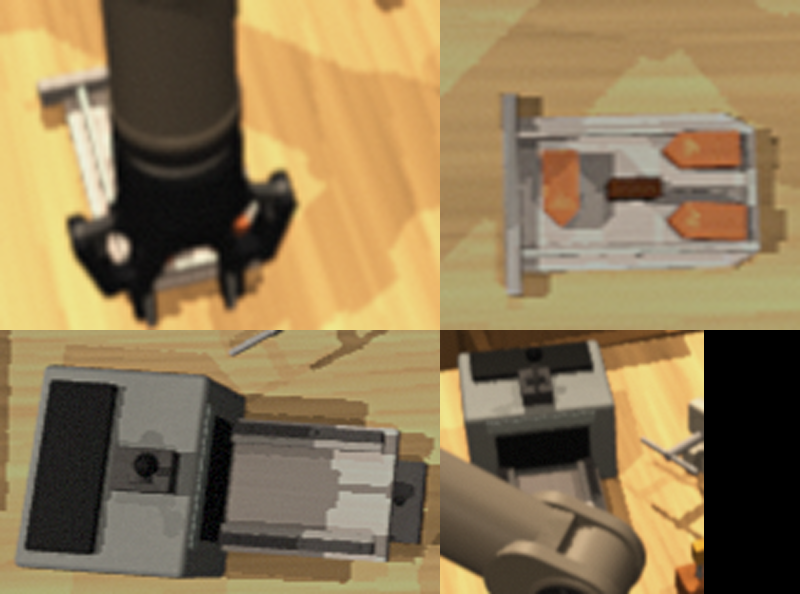

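```bash
python3 - <<'E'
from h import *
H=lambda x,y,z:onz("top",50+x/2.444,180+(y-330)/2.444,z)
Z=lambda x,y,z:onz("top",135+x/4.21,190+y/4.21,z)
P={k:v for k,v in dict(hfu=H(207,378,150),hfl=H(183,577,150),hbu=H(50,367,150),hbl=H(18,565,150),
 plu=Z(376,185,28),pll=Z(362,326,28),bu=Z(327,183,30),bl=Z(314,325,30),
 ruo1=Z(60,112,54),ruo2=Z(325,128,54),rlo1=Z(25,338,54),rlo2=Z(308,353,54)).items()}
for k,v in P.items(): print(k,np.round(v,1))
def yaw(a,b): d=b-a;return round(np.degrees(np.arctan2(d[1],d[0])),2)
for a,b in(("hfu","hfl"),("hbu","hbl"),("hfu","hbu"),("hfl","hbl"),("plu","pll"),("bu","bl"),("ruo2","ruo1"),("rlo2","rlo1")): print(a,b,yaw(P[a],P[b]),np.linalg.norm(P[a]-P[b]).round())
E
```

```text
hfu [645.  391.2 150. ]
hfl [413.1 410.5 150. ]
hbu [663.  578.9 150. ]
hbl [431.1 601.5 150. ]
plu [552.8 148.7  28. ]
pll [448.6 159.1  28. ]
bu [554.9 185.   30. ]
bl [450.1 194.2  30. ]
ruo1 [609.6 378.6  54. ]
ruo2 [592.9 182.6  54. ]
rlo1 [444.9 399.1  54. ]
rlo2 [429.4 194.2  54. ]
hfu hfl 175.23 233.0
hbu hbl 174.42 233.0
hfu hbu 84.52 189.0
hfl hbl 84.61 192.0
plu pll 174.29 105.0
bu bl 175.0 105.0
ruo2 ruo1 85.12 197.0
rlo2 rlo1 85.68 205.0
```

```bash
cat >> h.py <<'E'
DY=84.9
def dk(p,o=(519.8,295.4)):
    a=np.radians(DY);u=np.array([np.cos(a),np.sin(a)]);v=np.array([-u[1],u[0]]);d=np.array(p[:2])-o
    return np.round([d@u,d@v],1)
def wd(x,y,o=(519.8,295.4)):
    a=np.radians(DY);return np.array(o)+[x*np.cos(a)-y*np.sin(a),x*np.sin(a)+y*np.cos(a)]
E
python3 - <<'E'
from h import *
Z=lambda x,y,z:dk(onz("top",135+x/4.21,190+y/4.21,z))
for n,a in dict(bed1=(327,130,30),bed2=(308,353,30),m1=(303,140,54),m2=(287,345,54),plu=(376,185,28),pll=(362,326,28),plbu=(327,183,30),plbl=(314,325,30)).items(): print(n,Z(*a))
# project expected features back into pictures
t=cv2.imread("pics/top_f4.png");s=cv2.imread("pics/side0.png")
def draw(n,im):
    f=lambda p:tuple(int(round(c*8)) for c in proj(n,p)*4)
    def L(a,b,z,col): cv2.line(im,f([*wd(*a),z]),f([*wd(*b),z]),col,1,cv2.LINE_AA,3)
    for q in(63,-63): L((-88,q),(105,q),54,(0,0,255))
    for q in(52,-52): L((-88,q),(105,q),49,(0,255,0))
    L((-88,-75),(-88,75),54,(255,0,0));L((-102,-75),(-102,75),30,(255,255,0))
    L((-142,-60),(-142,60),28,(255,0,255));L((105,-120),(105,120),150,(0,255,255))
    return im
up=lambda im:cv2.resize(im,None,fx=4,fy=4,interpolation=cv2.INTER_CUBIC)
a=draw("top",up(t))[730:1180,440:920];b=draw("side",up(s))[380:830,720:1040]
cv2.imwrite("pics/z7.png",cv2.hconcat([a,b]))
E
```

```text
bed1 [-103.1  -84.6]
bed2 [-104.5   81. ]
m1 [-90.5 -72.9]
m2 [-93.1  76.3]
plu [-143.2  -45.9]
pll [-142.    58.8]
plbu [-106.8  -44.8]
plbl [-107.    60.4]
```

View pics/z7.png

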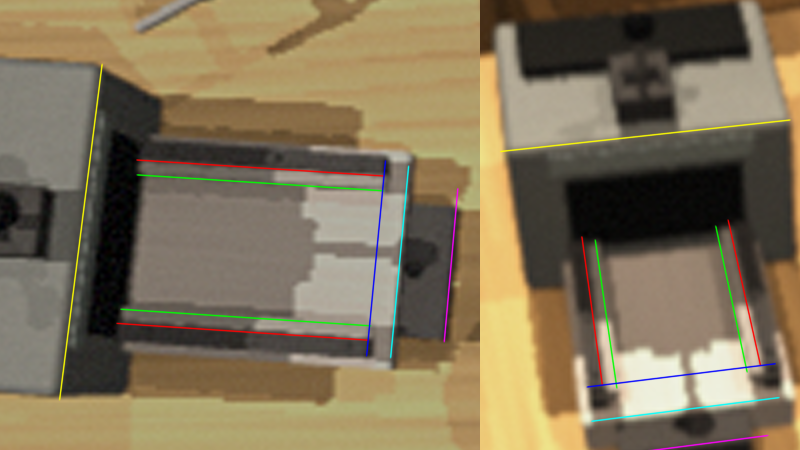

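```bash
python3 - <<'E'
from h import *
t=cv2.imread("pics/top_f4.png");g=cv2.cvtColor(t,cv2.COLOR_BGR2HSV)
m=cv2.inRange(g,(0,80,20),(20,255,85));m[:240]=0;m[270:]=0;m[:,:300]=0;m[:,335:]=0
for a,r,c in blobs(m,10): print(a,r,cv2.boundingRect(c),onz("top",*r[0],71))
go((475,-142,110,0))
E
```

```text
51.5 ((318.0, 256.5), (5.0, 14.0), 90.0) (311, 254, 15, 6) [ 473.018976   -139.22501188   71.        ]
tcp [ 448.  -351.5  143.6] yaw 89.8 open 0.5 q7 0.54
(475, -142, 110, 0) -> [209.6  26.3  33.7] rz 1.567
```

In the tool's units: 209.6 mm is 8.384, 200 mm is 8, 1.5 rad is 15.

```bash
python3 drive.py '{"plan": [[0.65,0.8,0.12,0,0,0,1.5],[0.65,2,0.24,0,0,0,3],[0.65,3.4,0.44,0,0,0,4.5],[0.65,4.8,0.6,0,0,0,6],[0.65,6.2,0.76,0,0,0,7.5],[0.65,7.4,0.88,0,0,0,9],[0.65,8,0.96,0,0,0,10.5],[0.65,8.384,1.012,0,0,0,12],[0.65,8.384,1.012,0,0,0,13.5],[0.65,8.384,1.012,0,0,0,15]]}'
python3 drive.py '{"plan": [[0.65,0,0,0,0,0,0.67],[0.65,0,0,0.4,0,0,0.67],[0.65,0,0,0.8,0,0,0.67],[0.65,0,0,0.8,0,0,0.67]]}'
python3 - <<'E'
from h import *
go((474,-142,42,0))
E
```

```text
time_s: 19.25
tcp_pos: [474.0, -137.2, 144.1]
tcp_rot: [[0.998, 0.07, -0.0], [0.07, -0.998, 0.001], [0.0, -0.001, -1.0]]
ft_force: [0.6, 0.8, -0.2]
opening: 0.649
grasp_force: 0.0
time_s: 19.65
tcp_pos: [472.2, -139.3, 121.7]
tcp_rot: [[1.0, 0.006, -0.004], [0.006, -1.0, 0.002], [-0.004, -0.002, -1.0]]
ft_force: [-0.7, -0.2, -0.4]
opening: 0.648
grasp_force: 0.0
tcp [ 472.2 -139.3  121.7] yaw 0.4 open 0.65 q7 -1.34
(474, -142, 42, 0) -> [ 2.1  2.9 79.7] rz 0.006
```

In the tool's units: 78 mm is 3.12, 65 mm is 2.6.

```bash
python3 drive.py '{"plan": [[0.65,0.04,0.08,0.8,0,0,0],[0.65,0.072,0.1,1.8,0,0,0],[0.65,0.072,0.1,2.6,0,0,0],[0.65,0.072,0.1,3.12,0,0,0],[0.65,0.072,0.1,3.12,0,0,0],[0.3,0.072,0.1,3.12,0,0,0],[0.3,0.072,0.1,3.12,0,0,0],[0.3,0.072,0.1,3.12,0,0,0],[0.3,0.072,0.1,3.12,0,0,0],[0.3,0.072,0.1,3.12,0,0,0]]}'
python3 drive.py '{"plan": [[0.3,0,0,-0.12,0,0,0],[0.3,0,0,-0.24,0,0,0],[0.3,0,0,-0.32,0,0,0],[0.3,0,0,-0.32,0,0,0]]}'
```

```text
time_s: 20.65
tcp_pos: [476.4, -142.7, 46.4]
tcp_rot: [[1.0, 0.004, 0.001], [0.004, -1.0, 0.0], [0.001, -0.0, -1.0]]
ft_force: [-0.7, 1.8, 1.9]
opening: 0.458
grasp_force: 61.6
time_s: 21.05
tcp_pos: [475.9, -143.4, 53.8]
tcp_rot: [[1.0, 0.004, 0.0], [0.004, -1.0, -0.0], [-0.0, 0.0, -1.0]]
ft_force: [0.1, 0.3, -6.0]
opening: 0.458
grasp_force: 60.9
```

In the tool's units: -90 mm is -3.6, -81 mm is -3.24, -0.9 rad is -9.

```bash
python3 drive.py '{"plan": [[0.3,0,-0.12,0,0,0,-0.5],[0.3,0.08,-0.4,0,0,0,-1.3],[0.3,0.16,-0.8,0,0,0,-2.4],[0.3,0.24,-1.28,0,0,0,-3.6],[0.3,0.32,-1.8,0,0,0,-4.8],[0.3,0.4,-2.32,0,0,0,-6],[0.3,0.48,-2.8,0,0,0,-7.2],[0.3,0.56,-3.24,0,0,0,-8.2],[0.3,0.6,-3.52,0,0,0,-8.8],[0.3,0.6,-3.6,0,0,0,-9]]}'
python3 - <<'E'
from h import *
go((*wd(-260,0),54,174.9))
E
```

```text
time_s: 22.05
tcp_pos: [490.6, -51.9, 53.6]
tcp_rot: [[0.617, 0.787, -0.0], [0.787, -0.617, 0.001], [0.0, -0.001, -1.0]]
ft_force: [-0.8, -0.9, -5.7]
opening: 0.459
grasp_force: 61.0
tcp [490.6 -51.9  53.6] yaw 51.9 open 0.46 q7 -0.73
(np.float64(496.6874828147252), np.float64(36.42932299319989), 54, 174.9) -> [ 73.3 -49.6  -0.3] rz -2.146
```

In the tool's units: 73 mm is 2.92, 70 mm is 2.8, -1.05 rad is -10.5.

```bash
python3 drive.py '{"plan": [[0.3,0.12,-0.08,0,0,0,-0.5],[0.3,0.4,-0.28,0,0,0,-1.4],[0.3,0.8,-0.56,0,0,0,-2.6],[0.3,1.2,-0.8,0,0,0,-3.8],[0.3,1.68,-1.12,0,0,0,-5.1],[0.3,2.16,-1.44,0,0,0,-6.4],[0.3,2.56,-1.72,0,0,0,-7.7],[0.3,2.8,-1.88,0,0,0,-9],[0.3,2.92,-1.984,0,0,0,-10],[0.3,2.92,-1.984,0,0,0,-10.5]]}'
python3 drive.py '{"plan": [[0.3,0,0,0,0,0,-0.5],[0.3,0,0,0,0,0,-1.5],[0.3,0,0,0,0,0,-2.7],[0.3,0,0,0,0,0,-3.9],[0.3,0,0,0,0,0,-5.1],[0.3,0,0,0,0,0,-6.3],[0.3,0,0,0,0,0,-7.5],[0.3,0,0,0,0,0,-8.7],[0.3,0,0,0,0,0,-9.8],[0.3,0,0,0,0,0,-10.5]]}'
python3 drive.py '{"plan": [[0.3,0,0,-0.32,0,0,-0.4],[0.3,0,0,-0.64,0,0,-0.46],[0.3,0,0,-0.96,0,0,-0.46],[0.3,0,0,-1.16,0,0,-0.46],[0.3,0,0,-1.16,0,0,-0.46]]}'
python3 - <<'E'
from h import *
t=shot("top","g1");s=shot("side","g1")
go((*wd(-200,0),82,174.9))
A=cv2.resize(t[190:310,200:320],(400,400),interpolation=cv2.INTER_CUBIC)
B=cv2.resize(s[160:280,180:300],(400,400),interpolation=cv2.INTER_CUBIC)
cv2.imwrite("pics/z8.png",cv2.hconcat([A,B]))
E
```

```text
time_s: 23.05
tcp_pos: [496.6, 35.1, 53.6]
tcp_rot: [[-0.376, 0.927, -0.0], [0.927, 0.376, -0.0], [0.0, -0.0, -1.0]]
ft_force: [-0.1, 0.1, -6.3]
opening: 0.456
grasp_force: 61.0
time_s: 24.05
tcp_pos: [496.7, 33.5, 53.4]
tcp_rot: [[-0.991, 0.136, -0.001], [0.136, 0.991, -0.001], [0.001, -0.001, -1.0]]
ft_force: [-0.5, -0.7, -6.0]
opening: 0.459
grasp_force: 61.0
time_s: 24.55
tcp_pos: [497.7, 35.0, 83.8]
tcp_rot: [[-0.996, 0.092, 0.002], [0.092, 0.996, -0.0], [-0.002, -0.0, -1.0]]
ft_force: [-0.1, -0.3, -5.8]
opening: 0.458
grasp_force: 61.5
tcp [496.8  34.8  82.9] yaw 174.7 open 0.45 q7 1.0
(np.float64(502.02114062671166), np.float64(96.19178691784606), 82, 174.9) -> [ 0.4 61.6  0.8] rz -0.003
```

View pics/z8.png

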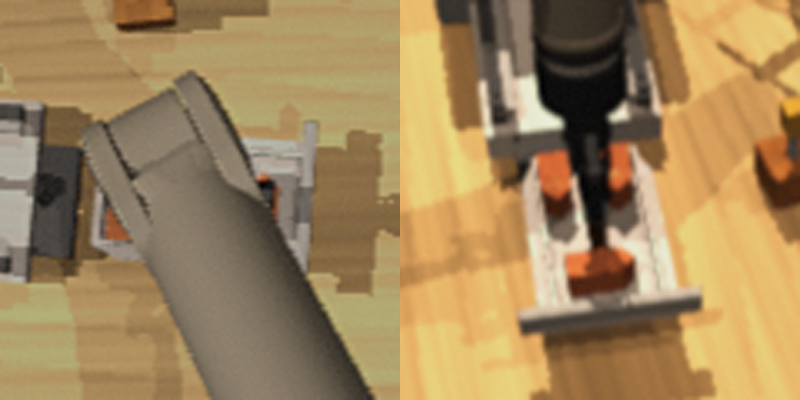

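```bash
python3 - <<'E'
from h import *
T=lambda x,y:(200+x/3.333,190+y/3.333);S=lambda x,y:(180+x/3.333,160+y/3.333)
a=onz("top",*T(312,122),58);b=onz("top",*T(300,270),58);print(dk(a),dk(b),dk((a+b)/2),np.degrees(np.arctan2(*(b-a)[1::-1])))
a=onz("side",*S(123,316),58);b=onz("side",*S(299,290),58);print(dk(a),dk(b),dk((a+b)/2),np.degrees(np.arctan2(*(b-a)[1::-1])))
o=env.observe();print(dk(o["tcp_pos"]))
E
```

```text
[-358.7  -79.3] [-356.    56.3] [-357.3  -11.5] 173.74519654120152
[-360.    69.5] [-358.5  -79.5] [-359.2   -5. ] -4.529061594415296
[-261.6   -0.3]
```

In the tool's units: 3 mm is 0.12, 2 mm is 0.08, -0.003 rad is -0.03.

```bash
python3 drive.py '{"plan": [[0.3,0.04,0.32,0,0,0,0],[0.3,0.1,0.8,0,0,0,-0.03],[0.3,0.1,1.28,0.04,0,0,-0.03],[0.3,0.1,1.76,0.08,0,0,-0.03],[0.3,0.1,2.16,0.12,0,0,-0.03],[0.3,0.1,2.4,0.12,0,0,-0.03],[0.3,0.1,2.4,0.12,0,0,-0.03]]}'
python3 drive.py '{"plan": [[0.3,0,0.2,0,0,0,0],[0.3,0,0.4,0,0,0,0],[0.3,0,0.6,0,0,0,0],[0.3,0,0.8,0,0,0,0],[0.3,0,1,0,0,0,0],[0.3,0,1.2,0,0,0,0],[0.3,0,1.2,0,0,0,0]]}'
python3 - <<'E'
from h import *
go();print(dk(env.observe()["tcp_pos"]))
t=shot("top","g2");s=shot("side","g2")
A=cv2.resize(t[190:310,170:290],(400,400),interpolation=cv2.INTER_CUBIC)
B=cv2.resize(s[140:260,180:300],(400,400),interpolation=cv2.INTER_CUBIC)
cv2.imwrite("pics/z9.png",cv2.hconcat([A,B]))
E
```

```text
time_s: 25.35
tcp_pos: [499.8, 96.8, 79.9]
tcp_rot: [[-0.996, 0.086, 0.0], [0.086, 0.996, 0.001], [-0.0, 0.001, -1.0]]
ft_force: [-0.4, -0.2, -5.0]
opening: 0.454
grasp_force: 61.5
time_s: 26.05
tcp_pos: [502.5, 126.3, 80.0]
tcp_rot: [[-0.996, 0.087, 0.0], [0.087, 0.996, 0.001], [-0.0, 0.001, -1.0]]
ft_force: [-0.1, 0.0, -4.5]
opening: 0.454
grasp_force: 61.5
tcp [502.5 126.3  80. ] yaw 175.0 open 0.45 q7 0.82
[-170.     2.2]
```

View pics/z9.png

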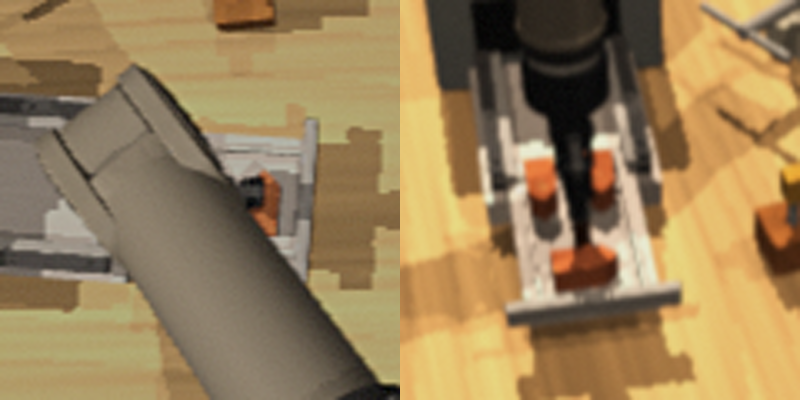

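In the tool's units: 1.5 mm is 0.06, 1 mm is 0.04.

```bash
python3 drive.py '{"plan": [[0.3,0,0.2,0.02,0,0,0],[0.3,0,0.4,0.04,0,0,0],[0.3,0,0.6,0.06,0,0,0],[0.3,0,0.8,0.06,0,0,0],[0.3,0,1,0.06,0,0,0],[0.3,0,1,0.06,0,0,0]]}' | grep -E "tcp_pos|force"
python3 drive.py '{"plan": [[0.3,0,0.2,0,0,0,0],[0.3,0,0.4,0,0,0,0],[0.3,0,0.6,0,0,0,0],[0.3,0,0.8,0,0,0,0],[0.3,0,1,0,0,0,0],[0.3,0,1,0,0,0,0]]}' | grep -E "tcp_pos|force"
```

```text
tcp_pos: [504.6, 151.4, 78.5]
ft_force: [-0.6, -0.2, -5.9]
grasp_force: 61.5
tcp_pos: [506.8, 176.2, 78.5]
ft_force: [-0.0, 0.8, -5.7]
grasp_force: 61.5
```

```bash
for i in 1 2 3; do python3 drive.py '{"plan": [[0.3,0,0.2,0,0,0,0],[0.3,0,0.4,0,0,0,0],[0.3,0,0.6,0,0,0,0],[0.3,0,0.8,0,0,0,0],[0.3,0,1,0,0,0,0],[0.3,0,1,0,0,0,0]]}' | grep -E "tcp_pos|force|rot"; done
```

```text
tcp_pos: [509.0, 201.1, 78.5]
tcp_rot: [[-0.996, 0.087, 0.0], [0.087, 0.996, 0.001], [-0.0, 0.001, -1.0]]
ft_force: [-0.8, -0.2, -5.0]
grasp_force: 61.5
tcp_pos: [511.2, 226.1, 78.5]
tcp_rot: [[-0.996, 0.087, 0.0], [0.087, 0.996, 0.001], [-0.0, 0.001, -1.0]]
ft_force: [0.4, 0.1, -4.5]
grasp_force: 61.5
tcp_pos: [513.3, 250.9, 78.4]
tcp_rot: [[-0.996, 0.087, 0.0], [0.087, 0.996, 0.001], [0.0, 0.001, -1.0]]
ft_force: [0.1, 0.0, -4.7]
grasp_force: 61.5
```

```bash
python3 drive.py '{"plan": [[0.3,0,0.24,0,0,0,0],[0.3,0,0.48,0,0,0,0],[0.3,0,0.72,0,0,0,0],[0.3,0,0.96,0.02,0,0,0],[0.3,0,1.2,0.04,0,0,0],[0.3,0,1.36,0.04,0,0,0],[0.3,0,1.36,0.04,0,0,0]]}' | grep -E "tcp_pos|force"
for i in 1 2; do python3 drive.py '{"plan": [[0.3,0,0.08,0,0,0,0],[0.3,0,0.16,0,0,0,0],[0.3,0,0.16,0,0,0,0]]}' | grep -E "tcp_pos|force"; done
```

```text
tcp_pos: [516.3, 284.5, 77.3]
ft_force: [-0.2, 1.5, -5.5]
grasp_force: 61.5
tcp_pos: [516.9, 287.5, 77.3]
ft_force: [0.2, 0.2, -5.3]
grasp_force: 61.5
tcp_pos: [517.2, 291.8, 77.4]
ft_force: [0.9, 0.5, -6.4]
grasp_force: 61.5
```

```bash
for i in 1 2 3; do python3 drive.py '{"plan": [[0.3,0,0.04,0,0,0,0],[0.3,0,0.08,0,0,0,0],[0.3,0,0.08,0,0,0,0]]}' | grep -E "tcp_pos|ft_force"; done
```

```text
tcp_pos: [517.4, 293.4, 77.3]
ft_force: [1.1, 1.1, -6.1]
tcp_pos: [517.6, 295.5, 77.3]
ft_force: [0.7, 0.3, -4.9]
tcp_pos: [517.7, 297.2, 77.2]
ft_force: [-0.3, 0.1, -6.3]
```

```bash
for i in 1 2 3; do python3 drive.py '{"plan": [[0.3,0,0.028,0,0,0,0],[0.3,0,0.06,0,0,0,0],[0.3,0,0.06,0,0,0,0]]}' | grep -E "tcp_pos|ft_force"; done
```

```text
tcp_pos: [517.8, 297.3, 76.9]
ft_force: [-0.8, -3.1, -5.2]
tcp_pos: [517.7, 297.4, 76.8]
ft_force: [-2.2, -6.6, -3.1]
tcp_pos: [517.7, 297.4, 76.8]
ft_force: [-4.4, -9.2, -0.4]
```

```bash
python3 drive.py '{"plan": [[0.3,0,0,0.04,0,0,0],[0.3,0,0,0.08,0,0,0],[0.3,0,0,0.08,0,0,0]]}' | grep -E "tcp_pos|ft_force"; python3 drive.py '{"plan": [[0.6,0,0,0,0,0,0],[0.6,0,0,0,0,0,0],[0.6,0,0,0,0,0,0],[0.6,0,-0.06,0,0,0,0],[0.6,0,-0.06,-0.4,0,0,0],[0.6,0,-0.06,-1.6,0,0,0],[0.6,0,-0.06,-3.2,0,0,0],[0.6,0,-0.06,-4.8,0,0,0],[0.6,0,-0.06,-4.8,0,0,0]]}'
python3 - <<'E'
from h import *
t=shot("top","h1");s=shot("side","h1")
go()
A=cv2.resize(t[170:290,120:270],(440,352),interpolation=cv2.INTER_CUBIC)
B=cv2.resize(s[110:230,180:300],(352,352),interpolation=cv2.INTER_CUBIC)
cv2.imwrite("pics/z10.png",cv2.hconcat([A,B]))
E
```

```text
tcp_pos: [517.7, 297.4, 76.8]
ft_force: [-5.7, -13.5, 8.5]
time_s: 33.45
tcp_pos: [520.5, 304.8, 203.0]
tcp_rot: [[-0.996, 0.088, 0.011], [0.088, 0.996, 0.01], [-0.01, 0.011, -1.0]]
ft_force: [0.0, 0.6, 0.6]
opening: 0.599
grasp_force: 0.0
tcp [518.4 301.7 197.3] yaw 175.0 open 0.6 q7 0.61
```

View pics/z10.png

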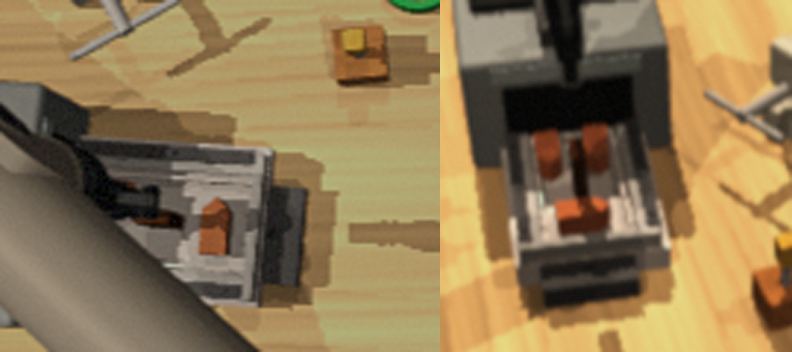

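```bash
python3 - <<'E'
from h import *
R={}
for n in("top","side"):
    im=cv2.imread(f"pics/{n}_h1.png");h=cv2.cvtColor(im,cv2.COLOR_BGR2HSV)
    m=cv2.inRange(h,(20,140,110),(32,255,255))
    x0,y0,x1,y1=(228,172,256,202) if n=="top" else (280,180,315,225)
    k=np.zeros_like(m);k[y0:y1,x0:x1]=m[y0:y1,x0:x1]
    for a,r,c in blobs(k,10): print(n,a,r,cv2.boundingRect(c),onz(n,*r[0],100),onz(n,*r[0],92))
    cv2.imwrite(f"pics/c_{n}.png",cv2.resize(im[y0:y1,x0:x1],None,fx=12,fy=12,interpolation=cv2.INTER_CUBIC))
a=cv2.imread("pics/c_top.png");b=cv2.imread("pics/c_side.png")
H=max(a.shape[0],b.shape[0]);f=lambda i:cv2.copyMakeBorder(i,0,H-i.shape[0],0,0,cv2.BORDER_CONSTANT)
z=cv2.hconcat([f(a),f(b)]);print(z.shape);cv2.imwrite("pics/z11.png",z)
E
```

```text
top 34.5 ((240.0, 183.0), (6.0, 6.0), 90.0) (237, 180, 7, 7) [698.6635299   90.87659428 100.        ] [700.57512359  91.68571502  92.        ]
(540, 756, 3)
```

View pics/z11.png

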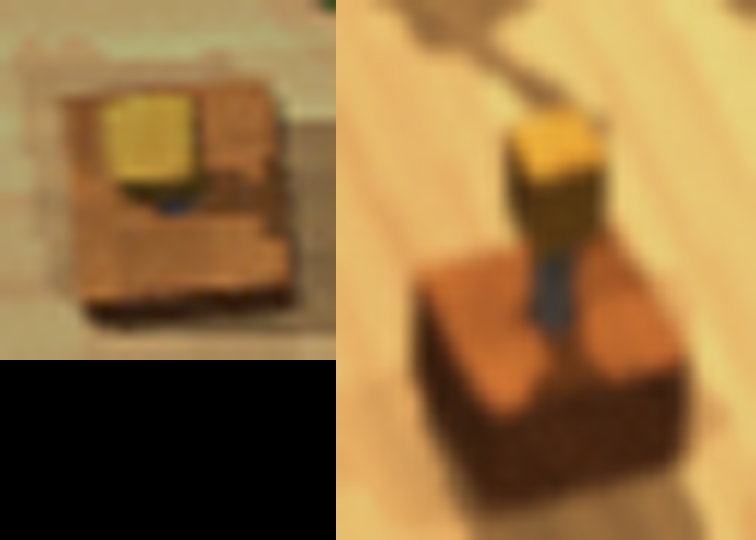

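```bash
python3 - <<'E'
from h import *
p,e=tri((297.9,191.5),(239.9,183.0));print(p,e, onz("side",297.9,191.5,100))
# stand top from both at z40
S=lambda x,y:((x-336+.5)/12+279.5,(y+.5)/12+179.5);T=lambda x,y:((x+.5)/12+227.5,(y+.5)/12+171.5)
q=[onz("side",*S(*c),40) for c in((415,275),(685,355),(510,410))];print((q[0]+q[1])/2, np.round(q))
q=[onz("top",*T(*c),40) for c in((65,98),(270,82),(290,295),(85,300))];print(np.mean(q,0),np.round(q))
go((699,92,160,94),(699,92,77,94))
print(wd(-114,0,(520,297.2)))
E
```

```text
[699.15638932  91.49906928  97.05259815] 0.4291809257686775 [697.88925824  88.36744282 100.        ]
[697.7299179   89.02844106  40.        ] [[669. 113.  40.]
 [727.  65.  40.]
 [678.  58.  40.]]
[697.653859    89.65246254  40.        ] [[724. 119.  40.]
 [727.  65.  40.]
 [669.  60.  40.]
 [669. 114.  40.]]
tcp [518.4 301.7 197.3] yaw 175.0 open 0.6 q7 0.61
(699, 92, 160, 94) -> [-198.2 -193.2   37.2] rz 1.413
(699, 92, 77, 94) -> [-197.9 -193.5  120.2] rz 1.413
[509.86605016 183.65131854]
```

```bash
python3 drive.py '{"plan": [[0.6,-0.6,-0.8,0,0,0,1.2],[0.6,-1.6,-1.8,0,0,0,2.7],[0.6,-2.8,-2.88,0,0,0,4.2],[0.6,-4,-4,0,0,0,5.7],[0.6,-5.2,-5.16,0,0,0,7.2],[0.6,-6.4,-6.24,0.4,0,0,8.7],[0.6,-7.4,-7.2,0.8,0,0,10.2],[0.6,-7.904,-7.788,1.2,0,0,11.7],[0.6,-7.904,-7.788,1.48,0,0,13.2],[0.6,-7.904,-7.788,1.48,0,0,14.13]]}' | head -2
python3 drive.py '{"plan": [[0.6,0,0,0,0,0,0],[0.6,0,0,0,0,0,0]]}' | head -1
python3 - <<'E'
from h import *
go((698.3,90.6,75,94))
E
```

```text
time_s: 34.55
tcp_pos: [696.3, 87.0, 154.0]
time_s: 34.75
tcp [697.   89.1 157.1] yaw 94.1 open 0.6 q7 -0.26
(698.3, 90.6, 75, 94) -> [ 1.4  1.5 82.1] rz 0.002
```

In the tool's units: 82 mm is 3.28, 1 mm is 0.04.

```bash
python3 drive.py '{"plan": [[0.6,0.04,0.04,0.8,0,0,0],[0.6,0.056,0.056,1.8,0,0,0],[0.6,0.056,0.056,2.8,0,0,0],[0.6,0.056,0.056,3.28,0,0,0],[0.6,0.056,0.056,3.28,0,0,0],[0.1,0.056,0.056,3.28,0,0,0],[0.1,0.056,0.056,3.28,0,0,0],[0.1,0.056,0.056,3.28,0,0,0],[0.1,0.056,0.056,3.28,0,0,0],[0.1,0.056,0.056,3.28,0,0,0]]}'
python3 drive.py '{"plan": [[0.1,0,0,0,0,0,0],[0.1,0,0,0,0,0,0]]}'
```

```text
time_s: 35.75
tcp_pos: [700.1, 90.6, 78.4]
tcp_rot: [[-0.069, 0.998, 0.003], [0.998, 0.069, 0.001], [0.0, 0.003, -1.0]]
ft_force: [-1.2, 0.5, 6.5]
opening: 0.246
grasp_force: 59.6
time_s: 35.95
tcp_pos: [700.1, 90.7, 78.4]
tcp_rot: [[-0.069, 0.998, 0.003], [0.998, 0.069, 0.001], [0.001, 0.003, -1.0]]
ft_force: [0.1, -0.6, 5.7]
opening: 0.244
grasp_force: 59.6
```

In the tool's units: -45 mm is -1.8, -40 mm is -1.6.

```bash
python3 drive.py '{"plan": [[0.1,0,0,-0.4,0,0,0],[0.1,0,0,-0.8,0,0,0],[0.1,0,0,-1.2,0,0,0],[0.1,0,0,-1.6,0,0,0],[0.1,0,0,-1.8,0,0,0],[0.1,0,0,-1.8,0,0,0]]}'
python3 - <<'E'
from h import *
go((*wd(-118,-27,(520,297.2)),118,84.9))
E
```

```text
time_s: 36.55
tcp_pos: [699.7, 90.4, 122.7]
tcp_rot: [[-0.069, 0.998, 0.002], [0.998, 0.069, 0.0], [0.0, 0.002, -1.0]]
ft_force: [0.1, 0.1, -0.7]
opening: 0.245
grasp_force: 58.8
tcp [699.7  90.4 122.7] yaw 93.9 open 0.25 q7 -0.27
(np.float64(536.4035817358507), np.float64(177.26700826613524), 118, 84.9) -> [  97.9 -156.9    4.4] rz 0.158
```

```bash
python3 drive.py '{"plan": [[0.1,0.4,-0.64,0,0,0,0.1],[0.1,1.04,-1.68,0,0,0,0.4],[0.1,1.76,-2.84,0,0,0,0.7],[0.1,2.48,-4,0,0,0,1],[0.1,3.16,-5.08,0,0,0,1.3],[0.1,3.64,-5.88,0,0,0,1.5],[0.1,3.916,-6.276,0,0,0,1.58],[0.1,3.916,-6.276,0.2,0,0,1.58],[0.1,3.916,-6.276,0.2,0,0,1.58]]}'
python3 - <<'E'
from h import *
go((*wd(-120,-28,(520,297.2)),104,84.9))
E
```

```text
time_s: 37.45
tcp_pos: [536.4, 175.8, 115.4]
tcp_rot: [[0.09, 0.996, -0.0], [0.996, -0.09, -0.001], [-0.001, -0.0, -1.0]]
ft_force: [-0.5, -0.8, -1.7]
opening: 0.244
grasp_force: 58.9
tcp [536.4 175.8 115.4] yaw 84.9 open 0.24 q7 -0.64
(np.float64(537.2218342075286), np.float64(175.18603183844726), 104, 84.9) -> [-0.5  0.9 11.4] rz -0.001
```

Lower toward the plate (tip at ≈47 → ≈32), then find the tail bar by contact in tool +x.

In the tool's units: 14 mm is 0.56, 12 mm is 0.48.

```bash
python3 drive.py '{"plan": [[0.1,-0.04,0.04,0.16,0,0,0],[0.1,-0.04,0.04,0.32,0,0,0],[0.1,-0.04,0.04,0.48,0,0,0],[0.1,-0.04,0.04,0.56,0,0,0],[0.1,-0.04,0.04,0.56,0,0,0]]}'|grep -E "tcp_pos|ft_force"
for i in 1 2 3 4; do python3 drive.py '{"plan": [[0.1,0.028,0,0,0,0,0],[0.1,0.06,0,0,0,0,0],[0.1,0.1,0,0,0,0,0],[0.1,0.1,0,0,0,0,0]]}'|grep -E "tcp_pos|ft_force"; done
```

```text
tcp_pos: [536.3, 175.7, 101.7]
ft_force: [0.3, -0.4, -0.5]
tcp_pos: [536.8, 178.9, 102.5]
ft_force: [0.3, 0.0, -0.9]
tcp_pos: [537.0, 181.2, 102.3]
ft_force: [-0.5, -0.3, -1.1]
tcp_pos: [537.2, 183.8, 102.3]
ft_force: [0.1, -0.2, -0.4]
tcp_pos: [537.4, 186.2, 102.3]
ft_force: [0.2, -0.2, -1.2]
```

```bash
for i in 1 2 3 4 5; do python3 drive.py '{"plan": [[0.1,0.02,0,0,0,0,0],[0.1,0.04,0,0,0,0,0],[0.1,0.04,0,0,0,0,0]]}'|grep -E "tcp_pos|ft_force"; done; python3 -c "
from h import *
print(dk(env.observe()['tcp_pos'],(520,297.2)))"
```

```text
tcp_pos: [537.5, 187.0, 102.3]
ft_force: [-0.3, 0.6, -1.2]
tcp_pos: [537.6, 188.1, 102.3]
ft_force: [-0.5, -0.6, -1.0]
tcp_pos: [537.7, 188.6, 102.3]
ft_force: [-0.5, -1.1, -0.8]
tcp_pos: [537.8, 188.9, 102.2]
ft_force: [0.1, -2.5, 0.4]
tcp_pos: [537.8, 189.4, 102.2]
ft_force: [-1.4, -5.8, 2.5]
[-105.8  -27.3]
```

In the tool's units: -10.8 mm is -0.432, -7 mm is -0.28.

```bash
python3 drive.py '{"plan": [[0.1,-0.12,0,0,0,0,0],[0.1,-0.28,0,0,0,0,0],[0.1,-0.432,0,0,0,0,0],[0.1,-0.432,0,0,0,0,0],[0.1,-0.432,0,0,0,0,0]]}'|grep -E "tcp_pos|ft_force|tcp_rot"
for i in 1 2 3; do python3 drive.py '{"plan": [[0.1,0,0,0.028,0,0,0],[0.1,0,0,0.06,0,0,0],[0.1,0,0,0.06,0,0,0]]}'|grep -E "tcp_pos|ft_force"; done; python3 -c "
from h import *
print(dk(env.observe()['tcp_pos'],(520,297.2)))"
```

```text
tcp_pos: [537.0, 180.8, 102.3]
tcp_rot: [[0.089, 0.996, 0.0], [0.996, -0.089, 0.001], [0.001, 0.0, -1.0]]
ft_force: [-0.6, -0.5, -0.2]
tcp_pos: [536.8, 180.4, 100.6]
ft_force: [-0.5, 0.9, -1.0]
tcp_pos: [536.9, 180.1, 99.1]
ft_force: [-0.2, 0.6, -0.9]
tcp_pos: [536.8, 180.1, 97.6]
ft_force: [-0.1, -0.4, -0.8]
[-115.1  -27.2]
```

```bash
for i in 1 2 3 4; do python3 drive.py '{"plan": [[0.1,0.004,0,0.02,0,0,0],[0.1,0.004,0,0.04,0,0,0],[0.1,0.004,0,0.04,0,0,0]]}'|grep -E "tcp_pos|ft_force"; done
```

```text
tcp_pos: [536.9, 180.2, 96.7]
ft_force: [-0.3, 0.3, -0.2]
tcp_pos: [537.1, 180.4, 96.4]
ft_force: [-1.5, -0.7, 3.8]
tcp_pos: [537.2, 180.6, 96.3]
ft_force: [-2.4, -1.5, 8.4]
tcp_pos: [537.2, 180.7, 96.2]
ft_force: [-4.8, -1.7, 12.3]
```

In the tool's units: -6 mm is -0.24, -5 mm is -0.2.

```bash
python3 drive.py '{"plan": [[0.1,0,-0.04,-0.04,0,0,0],[0.1,0,-0.08,-0.04,0,0,0],[0.1,0,-0.12,-0.04,0,0,0],[0.1,0,-0.16,-0.04,0,0,0],[0.1,0,-0.2,-0.04,0,0,0],[0.1,0,-0.24,-0.04,0,0,0]]}'|grep -E "tcp_pos|ft_force"
for i in 1 2; do python3 drive.py '{"plan": [[0.1,0,-0.04,0,0,0,0],[0.1,0,-0.08,0,0,0,0],[0.1,0,-0.12,0,0,0,0],[0.1,0,-0.16,0,0,0,0]]}'|grep -E "tcp_pos|ft_force"; done
```

```text
tcp_pos: [534.3, 181.0, 96.4]
ft_force: [3.8, -1.4, 6.0]
tcp_pos: [530.2, 181.8, 96.3]
ft_force: [3.2, -1.0, 6.4]
tcp_pos: [526.2, 182.4, 96.4]
ft_force: [4.3, -0.0, 5.6]
```

```bash
for i in 1 2 3; do python3 drive.py '{"plan": [[0.1,-0.008,-0.04,0,0,0,0],[0.1,-0.008,-0.08,0,0,0,0],[0.1,-0.008,-0.12,0,0,0,0],[0.1,-0.008,-0.16,0,0,0,0]]}'|grep -E "tcp_pos|ft_force"; done
```

```text
tcp_pos: [522.1, 182.7, 96.3]
ft_force: [3.7, -0.6, 4.1]
tcp_pos: [518.1, 183.0, 96.3]
ft_force: [3.8, -0.3, 4.8]
tcp_pos: [514.1, 183.2, 96.3]
ft_force: [4.6, -0.4, 4.2]
```

```bash
for i in 1 2 3; do python3 drive.py '{"plan": [[0.1,0,-0.04,0.008,0,0,0],[0.1,0,-0.08,0.008,0,0,0],[0.1,0,-0.12,0.008,0,0,0],[0.1,0,-0.16,0.008,0,0,0]]}'|grep -E "tcp_pos|ft_force"; done
```

```text
tcp_pos: [510.4, 183.5, 96.2]
ft_force: [3.6, -0.6, 5.4]
tcp_pos: [502.8, 183.2, 93.9]
ft_force: [2.4, -0.9, 0.9]
tcp_pos: [501.5, 183.2, 94.6]
ft_force: [7.5, 0.5, -1.4]
```

```bash
python3 drive.py '{"plan": [[0.1,0,0.04,0.04,0,0,0],[0.1,0,0.06,0.08,0,0,0],[0.1,0,0.06,0.12,0,0,0],[0.1,0,0.06,0.12,0,0,0]]}'|grep -E "tcp_pos|ft_force"
python3 drive.py '{"plan": [[0.1,0,0,0.04,0,0,0],[0.1,0,0,0.08,0,0,0],[0.1,0,0,0.08,0,0,0]]}'|grep -E "tcp_pos|ft_force"
```

```text
tcp_pos: [502.9, 183.4, 92.2]
ft_force: [5.7, 0.9, 1.1]
tcp_pos: [503.1, 183.3, 90.1]
ft_force: [5.2, -0.5, 2.5]
```

Units first: shifts go in units of 25 mm and turns go in units of 0.1 rad. So 2 mm is 0.08, 4 mm is 0.16.

```bash
python3 drive.py '{"plan": [[0.1,0,0.024,0.04,0,0,0],[0.1,0,0.048,0.08,0,0,0],[0.1,0,0.048,0.16,0,0,0],[0.1,0,0.048,0.16,0,0,0]]}'|grep -E "tcp_pos|ft_force"
python3 drive.py '{"plan": [[0.1,0,0,0.08,0,0,0],[0.1,0,0,0.16,0,0,0],[0.1,0,0,0.24,0,0,0],[0.1,0,0,0.24,0,0,0]]}'|grep -E "tcp_pos|ft_force|tcp_rot"
```

```text
tcp_pos: [503.3, 183.3, 85.5]
ft_force: [6.2, 0.2, 1.6]
tcp_pos: [503.3, 183.3, 79.5]
tcp_rot: [[0.089, 0.996, 0.003], [0.996, -0.089, 0.001], [0.001, 0.003, -1.0]]
ft_force: [6.4, -0.0, 1.0]
```

```bash
python3 drive.py '{"plan": [[0.1,0,0.028,0.04,0,0,0],[0.1,0,0.048,0.08,0,0,0],[0.1,0,0.048,0.12,0,0,0],[0.1,0,0.048,0.16,0,0,0],[0.1,0,0.048,0.16,0,0,0]]}'|grep -E "tcp_pos|ft_force"
```

```text
tcp_pos: [503.6, 183.3, 76.3]
ft_force: [3.5, -0.7, 6.7]
```

In the tool's units: -1 mm is -0.04, -140 mm is -5.6.

```bash
python3 drive.py '{"plan": [[0.1,0,0.032,-0.04,0,0,0],[0.5,0,0.032,-0.04,0,0,0],[0.5,0,0.032,-0.04,0,0,0],[0.5,0,0.032,-0.04,0,0,0],[0.5,0,0.032,-0.04,0,0,0],[0.5,0,0.032,-0.4,0,0,0],[0.5,0,0.032,-1.2,0,0,0],[0.5,0,0.032,-2.4,0,0,0],[0.5,0,0.032,-4,0,0,0],[0.5,0,0.032,-5.6,0,0,0]]}'
python3 drive.py '{"plan": [[0.3,0,2,-1.2,0,0,0],[0.3,0,4,-2,0,0,0],[0.1,0,5.6,-2.8,0,0,0],[0.1,0,5.6,-3.6,0,0,0],[0,0,5.6,-3.6,0,0,0]]}'
python3 - <<'E'
from h import *
t=shot("top","k1");s=shot("side","k1");go()
A=cv2.resize(t[170:290,50:270],(460,251),interpolation=cv2.INTER_CUBIC)
B=cv2.resize(s[80:230,170:310],(336,360),interpolation=cv2.INTER_CUBIC)
A=cv2.copyMakeBorder(A,0,109,0,0,cv2.BORDER_CONSTANT)
cv2.imwrite("pics/z12.png",cv2.hconcat([A,B]))
E
```

```text
time_s: 50.45
tcp_pos: [503.1, 182.9, 216.9]
tcp_rot: [[0.088, 0.996, -0.001], [0.996, -0.088, -0.0], [-0.0, -0.001, -1.0]]
ft_force: [1.1, 0.7, 0.5]
opening: 0.499
grasp_force: 0.0
time_s: 50.95
tcp_pos: [645.5, 170.7, 307.7]
tcp_rot: [[0.091, 0.996, 0.005], [0.996, -0.091, 0.003], [0.003, 0.004, -1.0]]
ft_force: [0.1, 0.6, 0.5]
opening: 0.001
grasp_force: 0.0
tcp [642.5 171.4 305.4] yaw 85.0 open -0.0 q7 -0.52
```

View pics/z12.png

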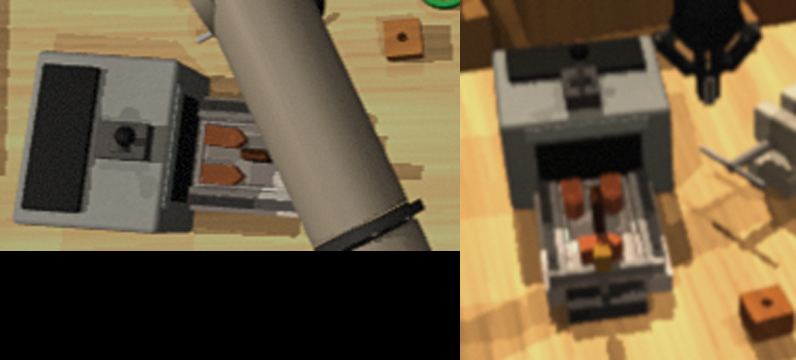

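```bash
python3 - <<'E'
from h import *
o=(520,297.2)
p=onz("top",50+124/2.09-.3,170+136/2.09-.3,244);print(dk(p,o))
go((*wd(80,0,o),300,84.9))
E
```

```text
[125.   -2.4]
tcp [642.5 171.4 305.4] yaw 85.0 open -0.0 q7 -0.52
(np.float64(527.1115437493153), np.float64(376.88328523286157), 300, 84.9) -> [ 194.6 -132.9    5.7] rz 0.001
```

In the tool's units: 194.6 mm is 7.784, 178 mm is 7.12.

```bash
python3 drive.py '{"plan": [[0,0.6,-0.4,0,0,0,0],[0,1.8,-1.2,0,0,0,0],[0,3.2,-2.16,0,0,0,0],[0,4.6,-3.12,0,0,0,0],[0,6,-4.08,0,0,0,0],[0,7.12,-4.84,0,0,0,0],[0,7.784,-5.28,0.2,0,0,0],[0,7.784,-5.28,0.2,0,0,0],[0,7.784,-5.28,0.2,0,0,0]]}'|grep -E "tcp_pos|ft_force"
python3 drive.py '{"plan": [[0,0,0,0.8,0,0,0],[0,0,0,1.6,0,0,0],[0,0,0,2.4,0,0,0],[0,0,0,3,0,0,0],[0,0,0,3,0,0,0]]}'|grep -E "tcp_pos|ft_force"
python3 -c "
from h import *
print(dk(env.observe()['tcp_pos'],(520,297.2)))"
```

```text
tcp_pos: [527.2, 376.2, 299.7]
ft_force: [-0.3, -0.6, -0.1]
tcp_pos: [528.9, 372.6, 222.3]
ft_force: [-0.2, -0.9, -1.5]
[75.9 -2.2]
```

In the tool's units: 20 mm is 0.8, 10 mm is 0.4.

```bash
python3 drive.py '{"plan": [[0,0.2,0,0,0,0,0],[0,0.4,0,0,0,0,0],[0,0.6,0,0,0,0,0],[0,0.8,0,0,0,0,0],[0,1,0,0,0,0,0],[0,1.2,0,0,0,0,0]]}'|grep -E "tcp_pos|ft_force"
python3 drive.py '{"plan": [[0,0.2,0,0,0,0,0],[0,0.4,0,0,0,0,0],[0,0.6,0,0,0,0,0],[0,0.8,0,0,0,0,0],[0,1,0,0,0,0,0],[0,1.2,0,0,0,0,0],[0,1.4,0,0,0,0,0],[0,1.6,0,0,0,0,0]]}'|grep -E "tcp_pos|ft_force"
python3 drive.py '{"plan": [[0,0.2,0,0,0,0,0],[0,0.4,0,0,0,0,0],[0,0.6,0,0,0,0,0],[0,0.8,0,0,0,0,0],[0,0.8,0,0,0,0,0]]}'|grep -E "tcp_pos|ft_force"
python3 -c "
from h import *
print(dk(env.observe()['tcp_pos'],(520,297.2)))
h=cv2.cvtColor(shot('side','l1'),cv2.COLOR_BGR2HSV)"
```

```text
tcp_pos: [532.0, 405.9, 225.5]
ft_force: [-0.2, -1.5, 2.0]
tcp_pos: [535.2, 446.3, 225.1]
ft_force: [-0.0, -1.3, 1.3]
tcp_pos: [536.7, 466.8, 224.9]
ft_force: [-0.6, -0.4, -0.2]
[170.5  -1.5]
```

Continue in small steps until the stop resists.

```bash
for i in 1 2 3 4 5; do python3 drive.py '{"plan": [[0,0.04,0,0,0,0,0],[0,0.08,0,0,0,0,0],[0,0.08,0,0,0,0,0]]}'|grep -E "tcp_pos|ft_force"; done
```

```text
tcp_pos: [537.2, 467.5, 225.3]
ft_force: [-0.7, -0.2, -0.3]
tcp_pos: [537.4, 469.6, 225.0]
ft_force: [0.5, -1.9, 0.2]
tcp_pos: [537.6, 470.6, 225.0]
ft_force: [-0.1, -3.7, 0.6]
tcp_pos: [537.7, 470.7, 225.0]
ft_force: [-3.2, -7.2, 2.0]
tcp_pos: [537.7, 470.8, 225.0]
ft_force: [-4.8, -10.8, 2.7]
```

In the tool's units: -40 mm is -1.6, -100 mm is -4.

```bash
python3 drive.py '{"plan": [[0,-0.4,0,0,0,0,0],[0,-1,0,0,0,0,0],[0,-2,0,0,0,0,0],[0,-3.2,0,0,0,0,0],[0,-4,0,-1.6,0,0,0],[0,-4,0,-3.2,0,0,0]]}'|grep -E "tcp_pos|ft_force"
python3 drive.py '{"plan": [[0,-1.6,1.2,0,0,0,0],[0,-3.2,2.4,0,0,0,0],[0,-4.8,3.6,0,0,0,0],[0,-6.4,4.8,0,0,0,0],[0,-8,6,0,0,0,0],[0,-9.6,7.2,0,0,0,0],[0,-11.6,7.2,0,0,0,0],[0,-13.6,7.2,0,0,0,0],[0,-13.6,7.2,0,0,0,0]]}'|grep -E "time|tcp_pos|ft_force"
python3 - <<'E'
from h import *
o=(520,297.2)
t=shot("top","m1");s=shot("side","m1")
for z in (0,):
  for a,r,c in blobs(copper(t),20): print("cu",a,dk(onz("top",*r[0],64),o),np.round(onz("top",*r[0],28)))
h=cv2.cvtColor(t,cv2.COLOR_BGR2HSV);m=cv2.inRange(h,(18,130,100),(32,255,255))
for a,r,c in blobs(m,10): print("br",a,r[0],dk(onz("top",*r[0],98),o))
# ball: dark pixels on the grey housing
k=(h[...,2]<45).astype(np.uint8)*255
for a,r,c in blobs(k,15):
    if r[0][0]<160 and 190<r[0][1]<280: print("dark",a,np.round(r[0]),np.round(r[1]),dk(onz("top",*r[0],244),o))
hs=cv2.cvtColor(s,cv2.COLOR_BGR2HSV);m=cv2.inRange(hs,(18,130,90),(32,255,255))
for a,r,c in blobs(m,10):
    if 150<r[0][0]<300 and 100<r[0][1]<230:print("br side",a,r[0],dk(onz("side",*r[0],92),o))
E
```

```text
tcp_pos: [529.5, 372.3, 304.7]
ft_force: [1.6, 0.8, 1.6]
time_s: 57.4
tcp_pos: [679.8, 9.6, 305.6]
ft_force: [0.1, -0.8, 0.2]
cu 127.0 [54.9 29.3] [498. 366.  28.]
cu 129.5 [-57.1   3.8] [514. 248.  28.]
cu 125.0 [ 55.4 -26. ] [555. 361.  28.]
cu 104.0 [-180.9 -188.1] [699. 104.  28.]
cu 126.0 [-857.3 -425.1] [ 880. -611.   28.]
br 101.0 (439.0, 272.0) [-790.7   31.5]
br 35.5 (209.5, 248.0) [-115.3    5.6]
br 31.0 (440.4705810546875, 177.88235473632812) [-794.7 -251.3]
br 135.5 (466.9576110839844, 146.4764404296875) [-875.3 -355.6]
br 53.5 (217.53807067871094, 132.53297424316406) [-106.6 -352.4]
dark 28.5 [136. 275.] [ 8. 10.] [41.2 96.6]
dark 15.5 [110. 236.] [9. 3.] [120.5   1.8]
dark 33.0 [120. 238.] [ 3. 16.] [93.8  4.4]
dark 465.0 [140. 234.] [14. 65.] [43.4 -9.8]
dark 1788.0 [ 79. 236.] [28. 71.] [203.5   5.2]
br side 12.5 (229.0, 184.5) [-112.6    4.4]
br side 692.0 (273.4245910644531, 169.2412872314453) [ -65.4 -143.5]
br side 18.0 (282.08966064453125, 132.06134033203125) [ 127.7 -208.7]
br side 187.5 (273.3767395019531, 118.3683090209961) [ 215.7 -193.9]
```

```bash
python3 -c "
from bench import env
print(env.job_done())"
```

```text
the job is handed in; nothing more can be done
None
```

I handed the job in at about 57 s, with no verdict returned. All three finials on the bench are in the tray, the tray is home nose-first, the pin stands in its hole, and the start lever was pushed last, to its stop. The copper piece in the grey box, about 1.08 m away, was out of reach, so I left it.

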